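Shut off the drying plate and nest the cups

TASK

The metal cups on the drying plate are dry. First turn the plate's dial fully anticlockwise to its off stop; only then lift the cups, and nest every one of them, upright and fully home, into a single stack in the cup that stands in the wire cage on the white tray. Leave that bottom cup standing in its cage, and do not disturb the other things on the bench.

Things in the scene. Friction and masses are not known exactly. Their poses are not given: they have to be found in the camera images.
- plate: flat dark-steel drying plate, 260 x 340 x 12 mm (x, y, z), fixed to the bench; origin at the centre of its underside; its top is 12 mm above the bench. The loose cups stand on it
- tray: white plastic tray slab, 140 x 140 x 10 mm, fixed; origin at the centre of its underside; its flat top is 10 mm above the bench; an open cage of six 6 mm steel posts joined by a hoop stands on it round its centre (78 mm clear across inside, 84 mm between post centres, top 71 mm above the bench), and base_cup stands inside the cage with its rim just above the hoop; the cage keeps the stack from falling over
- dial (a joint): dial of the drying plate's grey control box. 0 = off, at the end stop fully anticlockwise seen from above; grows as it is turned clockwise, to 4.2 rad. Light friction (about 0.05 N m), stays where it is left
- dial_grip (a point): point on the dial's vertical axis at the height to grip it. The dial has an upright black bar grip 46 mm long along this point's x axis, 14 mm wide along its y axis, 32 mm high (its top is 7 mm above this point, its foot 25 mm below); the point turns with the dial. It stands on top of a fixed grey control box 140 x 130 x 60 mm; this point is 97 mm above the bench
- base_cup: the cup that already stands in the cage on the white tray, 110 g or so, same in every way as cup1..cup6; the bottom of the stack
- cup1: plain metal tumbler standing upright on the drying plate, about 110 g; round, 64 mm high, foot 38 mm across, widening to 57 mm at 42 mm up and then to a straight band 68 mm across that makes up the top 14 mm; wall 2 mm, mouth 63 mm across; inner floor 22 mm above its underside, so a nested cup stands 22 mm higher than the one it is in. Origin at the centre of its underside, z up. May be absent
- cup2: plain metal tumbler standing upright on the drying plate, about 110 g; round, 64 mm high, foot 38 mm across, widening to 57 mm at 42 mm up and then to a straight band 68 mm across that makes up the top 14 mm; wall 2 mm, mouth 63 mm across; inner floor 22 mm above its underside, so a nested cup stands 22 mm higher than the one it is in. Origin at the centre of its underside, z up. May be absent
- cup3: plain metal tumbler standing upright on the drying plate, about 110 g; round, 64 mm high, foot 38 mm across, widening to 57 mm at 42 mm up and then to a straight band 68 mm across that makes up the top 14 mm; wall 2 mm, mouth 63 mm across; inner floor 22 mm above its underside, so a nested cup stands 22 mm higher than the one it is in. Origin at the centre of its underside, z up. May be absent
- cup4: plain metal tumbler standing upright on the drying plate, about 110 g; round, 64 mm high, foot 38 mm across, widening to 57 mm at 42 mm up and then to a straight band 68 mm across that makes up the top 14 mm; wall 2 mm, mouth 63 mm across; inner floor 22 mm above its underside, so a nested cup stands 22 mm higher than the one it is in. Origin at the centre of its underside, z up. May be absent
- cup5: plain metal tumbler standing upright on the drying plate, about 110 g; round, 64 mm high, foot 38 mm across, widening to 57 mm at 42 mm up and then to a straight band 68 mm across that makes up the top 14 mm; wall 2 mm, mouth 63 mm across; inner floor 22 mm above its underside, so a nested cup stands 22 mm higher than the one it is in. Origin at the centre of its underside, z up. May be absent
- cup6: plain metal tumbler standing upright on the drying plate, about 110 g; round, 64 mm high, foot 38 mm across, widening to 57 mm at 42 mm up and then to a straight band 68 mm across that makes up the top 14 mm; wall 2 mm, mouth 63 mm across; inner floor 22 mm above its underside, so a nested cup stands 22 mm higher than the one it is in. Origin at the centre of its underside, z up. May be absent
- jar: clear jar, 60 mm across, 85 mm high; loose bystander, not part of the job; origin at the centre of its underside or handle line
- spoon: steel spoon lying on the bench; loose bystander, not part of the job; origin at the centre of its underside or handle line
- spray: white bottle, 60 mm across, 170 mm high; loose bystander, not part of the job; origin at the centre of its underside or handle line
- shaker: white shaker, 40 mm across, 55 mm high; loose bystander, not part of the job; origin at the centre of its underside or handle line
- spatula: white spatula lying on the bench; loose bystander, not part of the job; origin at the centre of its underside or handle line
Mind the look-alikes: they are no part of the job. What is shaped like the cup2 but green is not meant. What is shaped like the cup6 but orange is not meant.

How it is judged:
On the way:
1. the dial is turned fully anticlockwise, to off (value of joint dial below 0.08 rad), for 0.2 s.
At the end, for the whole second after the job is handed in: Dial within 0.08 rad of off; base cup upright within 30 mm (x, y) of the tray's centre; every other cup present is at rest, tilted under 0.12 rad, 17 to 27 mm above another cup of the stack, within 6 mm of it sideways and within 22 mm of the base cup (value of joint dial below 0.08 rad and x of base_cup in the frame of tray between -0.03 and 0.03 m and y of base_cup in the frame of tray between -0.03 and 0.03 m and height (world z) of base_cup below 0.016 m and angle between each of cup1, cup2, cup3, cup4, cup5, cup6, base_cup's own z axis and vertical below 0.12 rad and linear speed of each of cup1, cup2, cup3, cup4, cup5, cup6, base_cup below 0.02 m/s and horizontal distance between each of cup1, cup2, cup3, cup4, cup5, cup6 and base_cup below 0.022 m and ((horizontal distance between cup1 and cup2 below 0.006 m and z of cup1 in the frame of cup2 between 0.017 and 0.027 m) or (horizontal distance between cup1 and cup3 below 0.006 m and z of cup1 in the frame of cup3 between 0.017 and 0.027 m) or (horizontal distance between cup1 and cup4 below 0.006 m and z of cup1 in the frame of cup4 between 0.017 and 0.027 m) or (horizontal distance between cup1 and cup5 below 0.006 m and z of cup1 in the frame of cup5 between 0.017 and 0.027 m) or (horizontal distance between cup1 and cup6 below 0.006 m and z of cup1 in the frame of cup6 between 0.017 and 0.027 m) or (horizontal distance between cup1 and base_cup below 0.006 m and z of cup1 in the frame of base_cup between 0.017 and 0.027 m)) and ((horizontal distance between cup2 and cup1 below 0.006 m and z of cup2 in the frame of cup1 between 0.017 and 0.027 m) or (horizontal distance between cup2 and cup3 below 0.006 m and z of cup2 in the frame of cup3 between 0.017 and 0.027 m) or (horizontal distance between cup2 and cup4 below 0.006 m and z of cup2 in the frame of cup4 between 0.017 and 0.027 m) or (horizontal distance between cup2 and cup5 below 0.006 m and z of cup2 in the frame of cup5 between 0.017 and 0.027 m) or (horizontal distance between cup2 and cup6 below 0.006 m and z of cup2 in the frame of cup6 between 0.017 and 0.027 m) or (horizontal distance between cup2 and base_cup below 0.006 m and z of cup2 in the frame of base_cup between 0.017 and 0.027 m)) and ((horizontal distance between cup3 and cup1 below 0.006 m and z of cup3 in the frame of cup1 between 0.017 and 0.027 m) or (horizontal distance between cup3 and cup2 below 0.006 m and z of cup3 in the frame of cup2 between 0.017 and 0.027 m) or (horizontal distance between cup3 and cup4 below 0.006 m and z of cup3 in the frame of cup4 between 0.017 and 0.027 m) or (horizontal distance between cup3 and cup5 below 0.006 m and z of cup3 in the frame of cup5 between 0.017 and 0.027 m) or (horizontal distance between cup3 and cup6 below 0.006 m and z of cup3 in the frame of cup6 between 0.017 and 0.027 m) or (horizontal distance between cup3 and base_cup below 0.006 m and z of cup3 in the frame of base_cup between 0.017 and 0.027 m)) and ((horizontal distance between cup4 and cup1 below 0.006 m and z of cup4 in the frame of cup1 between 0.017 and 0.027 m) or (horizontal distance between cup4 and cup2 below 0.006 m and z of cup4 in the frame of cup2 between 0.017 and 0.027 m) or (horizontal distance between cup4 and cup3 below 0.006 m and z of cup4 in the frame of cup3 between 0.017 and 0.027 m) or (horizontal distance between cup4 and cup5 below 0.006 m and z of cup4 in the frame of cup5 between 0.017 and 0.027 m) or (horizontal distance between cup4 and cup6 below 0.006 m and z of cup4 in the frame of cup6 between 0.017 and 0.027 m) or (horizontal distance between cup4 and base_cup below 0.006 m and z of cup4 in the frame of base_cup between 0.017 and 0.027 m)) and ((horizontal distance between cup5 and cup1 below 0.006 m and z of cup5 in the frame of cup1 between 0.017 and 0.027 m) or (horizontal distance between cup5 and cup2 below 0.006 m and z of cup5 in the frame of cup2 between 0.017 and 0.027 m) or (horizontal distance between cup5 and cup3 below 0.006 m and z of cup5 in the frame of cup3 between 0.017 and 0.027 m) or (horizontal distance between cup5 and cup4 below 0.006 m and z of cup5 in the frame of cup4 between 0.017 and 0.027 m) or (horizontal distance between cup5 and cup6 below 0.006 m and z of cup5 in the frame of cup6 between 0.017 and 0.027 m) or (horizontal distance between cup5 and base_cup below 0.006 m and z of cup5 in the frame of base_cup between 0.017 and 0.027 m)) and ((horizontal distance between cup6 and cup1 below 0.006 m and z of cup6 in the frame of cup1 between 0.017 and 0.027 m) or (horizontal distance between cup6 and cup2 below 0.006 m and z of cup6 in the frame of cup2 between 0.017 and 0.027 m) or (horizontal distance between cup6 and cup3 below 0.006 m and z of cup6 in the frame of cup3 between 0.017 and 0.027 m) or (horizontal distance between cup6 and cup4 below 0.006 m and z of cup6 in the frame of cup4 between 0.017 and 0.027 m) or (horizontal distance between cup6 and cup5 below 0.006 m and z of cup6 in the frame of cup5 between 0.017 and 0.027 m) or (horizontal distance between cup6 and base_cup below 0.006 m and z of cup6 in the frame of base_cup between 0.017 and 0.027 m))); the robot touches nothing.
It fails at once if a cup is lifted while the dial is still on (value of joint dial above 0.15 rad and height (world z) of any of cup1, cup2, cup3, cup4, cup5, cup6 above 0.045 m).
It fails at once if another thing on the bench is moved more than 40 mm (distance of any of jar, spoon, spray, shaker, spatula from where it was at the start of the episode above 0.04 m).
Of cup1, cup2, cup3, cup4, cup5, cup6 only 4 to 6 are there at a start; the rules pass over those that are not, and their reading is None.
At some moment in a run one of cup1, cup2, cup3, cup4, cup5, cup6 may be knocked a few centimetres aside while the robot is not near it.
It also fails if it takes over 210 s, if anything falls off the work surface, if the arm or the gripper's body presses on something with over 40 N, if the wrist force passes 120 N, or if a joint passes its speed limit or range.

ROBOT

A 6-joint arm with a two-finger parallel gripper is mounted at the origin on the work surface. World frame = base frame: x ahead of the robot, y to its left, z up, the work surface at z = 0. Lengths are in m, angles in rad, forces in N, time in s.
With the tool pointing down it reaches from about 0.25 to 0.8 m from the base axis. Payload 3.9 kg.
Tool frame: the origin (TCP) lies at the very end of the fingers, on their centre line; the grasp point (between the pads) lies 19 mm behind it (grip_depth is the distance from the TCP to the grasp point, in m); z points along the fingers, x is the direction in which the jaws open and shut, and the axes are right-handed (so a half turn about z gives the same grasp; the last joint's range is limited). The gripper opens to 85 mm and grips with 20 to 120 N. Pads are 22 mm wide; open, the fingers measure 114 mm over their backs; the gripper's body (76 mm by 85 mm) begins 54 mm behind the grasp point. The pads swing forward as they close: fully open they stand 13 mm farther back than shut.
Start: joints at [1.109, 0.26, -0.138, 1.173, 0, 1.571], TCP at [0.234, 0.47, 0.231] pointing down, gripper open.
Joint ranges: [-2.78, 2.78], [-0.83, 1.72], [-1.28, 1.37], [-1.9, 2.12], [-1.57, 1.48], [-3.14, 3.14]. Speed limits (rad/s): [2.57, 2.57, 3.14, 3.14, 3.14, 3.14].

INTERFACE

Orientations are given as a rotation vector (axis times angle).
In Python, from plant import sense, read_camera, finish_job, grip_depth gives the robot as it stands. The module is installed in compiled form; this text tells all that it offers.
- The arm moves only by the tool apply_moves, never from a script. Its argument "moves" is text: rows parted by semicolons, each of 7 numbers parted by spaces: the shift along the tool's x, y, z normalised to -1 to 1, where 1 is 10 cm, then the turn, a rotation vector about the tool's x, y, z normalised to -1 to 1, where 1 is pi/2 rad, then the opening, from 0 (shut) to 1 (fully open). A call has 1 to 5 rows; each row shifts and turns the commanded pose from where the row before left it, along the tool's axes as they then stand; what a row does not reach is not made up. A row lasts 1/10 s, in which the tool goes at most 50 mm and 8.59 degrees, less where a joint would pass 70% of its speed; a pose out of reach is approached as far as the arm can. A call with a number of a shift or a turn outside -1 to 1 is refused whole. A call with a gripper value outside its range is refused whole. The fingers move at their own pace and stop on an object; the grip force is fixed at half the most. Time passes only in rows, so rows that do not move let the fingers close. It gives the time, the measured TCP pose, the force and the opening at its end, in the units of the state.
- sense(): the state, without advancing time (a new reading comes with each control period).
- read_camera(name): name is "scene" or "top"; returns a dict with "img" (400x640x3 uint8, red, green, blue), "mtx" (3x3 intrinsics, pixels), "k1" (the pictures are not rectified: a ray, as slopes to the right and down, at radius r is drawn at 1 + k1 r^2 times it, then the intrinsics apply), "extrinsics" (4x4, takes a point from world to camera coordinates). Camera axes: x right, y down, z forward; pixel columns grow to the right and rows downward; lengths in m; the calibration is good to about 2 mm. A picture is of the moment at which its call begins. There is no depth.
- finish_job(): hands the job in, once; it reports no verdict.
The state is a dict: "time": time; "joints": joint angles; "joint_velocities": joint speeds; "joint_efforts": joint torques, N m; "tool_pos": TCP position; "tcp_rot": TCP orientation; "contact_force": force on the tool from outside, world axes, zero at the start; "wrist_torque": the same for the moment, N m; "width": finger opening in m.
Only numpy, scipy, OpenCV 4.12 (cv2) and the standard library are available. Lean on these libraries where they do the work, as an engineer would, in place of code of your own. Each camera call takes 0.05 s, during which the arm holds its last target.

## Working session

There is one attempt and no reset: what is moved stays moved. The work goes in short steps, Python scripts to look and compute and a tool call to move; the robot and the scene stay as the last step left them, time stands still between calls to the robot, and variables do not carry over. Pictures are saved under pics/ and viewed, and the job is handed in when it is done.

Besides the shell and the picture viewer there is one more tool, called after "Request:" as a command line: name --argument value ..., lists and objects as JSON in quotes. apply_moves: Moves the arm, as the interface text tells. Scaled input: -1 to 1 covers 10 cm each way for a shift and pi/2 rad each way for a turn. Its arguments: {"type":"object","properties":{"moves":{"type":"string"}},"required":["moves"]}

```bash
mkdir -p pics; ls
python3 - <<'E'
from plant import sense, read_camera, grip_depth
import cv2
s=sense();print(s,grip_depth)
for n in("scene","top"):
    c=read_camera(n);cv2.imwrite(f"pics/{n}0.png",c["img"][:,:,::-1]);print(c["mtx"],c["k1"],c["extrinsics"])
E
```

```text
pics
{'time': 0.0, 'joints': array([ 1.10901475e+00,  2.60653023e-01, -1.39369481e-01,  1.17272015e+00,
       -6.41340917e-06,  1.57081643e+00]), 'joint_velocities': array([ 0.00014697,  0.00012988,  0.00046433,  0.00232591, -0.00138646,
        0.00018497]), 'joint_efforts': array([-6.57708897e-04, -4.05672705e+01,  2.53924602e+01,  1.89440249e-02,
        3.00406202e-05,  1.15639875e-05]), 'tool_pos': array([0.233605  , 0.46939312, 0.23048102]), 'tcp_rot': array([ 2.66999599e+00,  1.65355583e+00, -2.59300838e-03]), 'contact_force': array([1.13588845, 0.19923259, 0.94254884]), 'wrist_torque': array([-0.0027337 , -0.01104679, -0.0024433 ]), 'width': 0.08541625608057467} 0.0187
[[375.28738458   0.         324.00189521]
 [  0.         375.28738458 196.53836737]
 [  0.           0.           1.        ]] -0.012863075462779268 [[ 0.47480268  0.87997307  0.0144849  -0.29802026]
 [ 0.74691656 -0.39419593 -0.53546729 -0.33981687]
 [-0.46548691  0.26506032 -0.84443174  1.29835876]
 [ 0.          0.          0.          1.        ]]
[[381.85958151   0.         323.33508578]
 [  0.         381.85958151 202.30354273]
 [  0.           0.           1.        ]] -0.03441810646192062 [[ 0.02730409 -0.99952657 -0.01418211  0.02847849]
 [-0.99771111 -0.02637101 -0.06226638  0.5409181 ]
 [ 0.06186291  0.01584978 -0.9979588   1.3618551 ]
 [ 0.          0.          0.          1.        ]]
```

View pics/scene0.png

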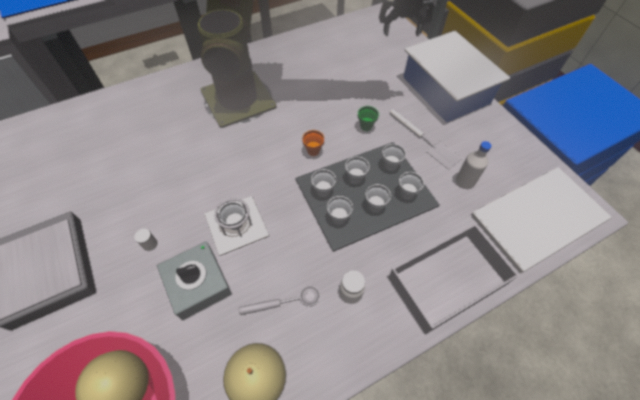

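View pics/top0.png

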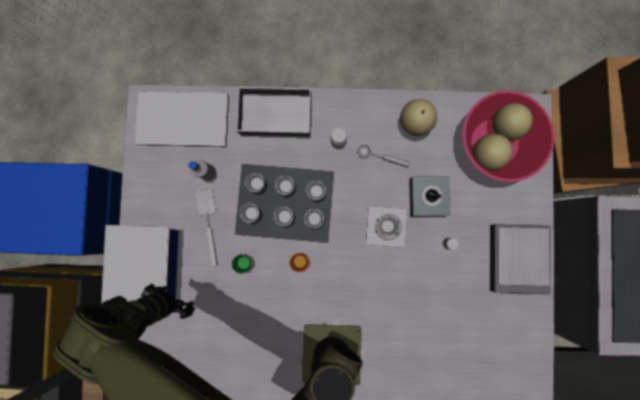

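The top view shows six metal cups on the plate, at about (257,183), (286,186), (317,190), (251,213), (285,216) and (315,218). The base cup is in its cage at (388,227) and the dial is at (432,196). The look-alikes are the green cup (242,263) and orange cup (299,262), both off the plate. The other round things are the jar (338,136), shaker (451,243) and spray (199,169). I choose the six grey cups on the plate and will check them in close crops.

Run:
```python
import cv2,numpy as np
t=cv2.imread("pics/top0.png");s=cv2.imread("pics/scene0.png")
cv2.imwrite("pics/c1.png",cv2.resize(t[150:280,225:480],None,fx=3.1,fy=3.1,interpolation=cv2.INTER_CUBIC))
cv2.imwrite("pics/c2.png",cv2.resize(s[120:330,140:450],None,fx=2.5,fy=2.5,interpolation=cv2.INTER_CUBIC))
```

```text
(no output)
```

View pics/c1.png

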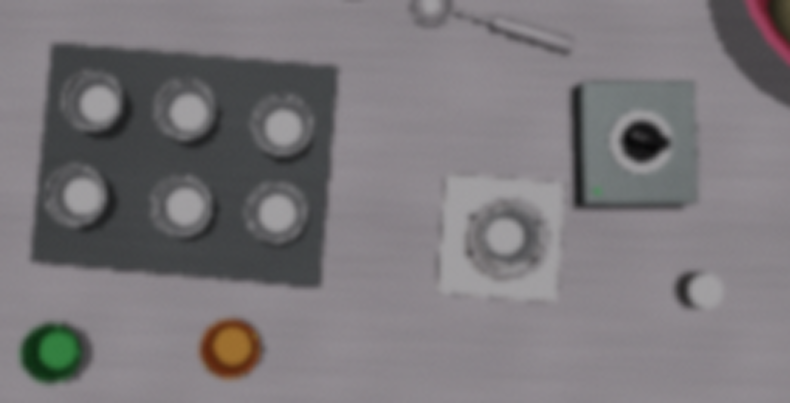

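View pics/c2.png

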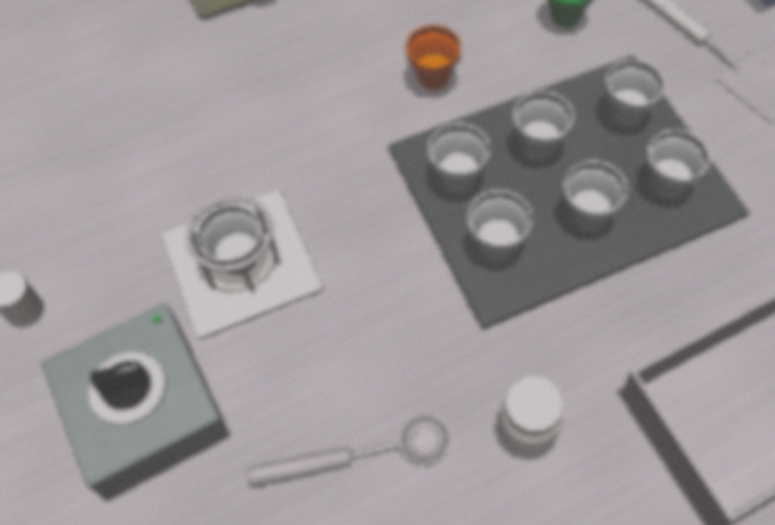

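```bash
cat > h.py <<'E'
from plant import sense, read_camera, finish_job, grip_depth
import cv2,numpy as np
from scipy.spatial.transform import Rotation as R
def cast(c,uv,z):
    K=c["mtx"];E=c["extrinsics"]
    d=np.array([(uv[0]-K[0,2])/K[0,0],(uv[1]-K[1,2])/K[1,1]])
    s=d.copy()
    for _ in range(10): s=d/(1+c["k1"]*(s@s))
    r=E[:3,:3].T@np.array([s[0],s[1],1]); o=-E[:3,:3].T@E[:3,3]
    return o+r*(z-o[2])/r[2]
def proj(c,p):
    q=c["extrinsics"][:3,:3]@np.asarray(p)+c["extrinsics"][:3,3]; s=q[:2]/q[2]; s=s*(1+c["k1"]*(s@s))
    return c["mtx"][:2,:2]@s+c["mtx"][:2,2]
def save(n,img,box=None,f=1):
    if box: img=img[box[1]:box[3],box[0]:box[2]]
    cv2.imwrite("pics/"+n,cv2.resize(img[:,:,::-1],None,fx=f,fy=f,interpolation=cv2.INTER_CUBIC))
def floors(c,box=(225,150,420,250),th=150,z=0.034):
    g=c["img"].max(2)[box[1]:box[3],box[0]:box[2]]
    m=(g>th).astype(np.uint8); n,l,st,ce=cv2.connectedComponentsWithStats(m)
    return [(st[i][4],np.round(ce[i]+box[:2],1),np.round(cast(c,ce[i]+box[:2],z)[:2],4)) for i in range(1,n) if st[i][4]>10]
def go(x,y,z,yaw=None):
    """print tool-frame shift(units) and yaw turn (units) to get to pose"""
    s=sense();r=R.from_rotvec(s["tcp_rot"]);M=r.as_matrix()
    d=np.array([x,y,z])-s["tool_pos"]
    print("tcp",s["tool_pos"].round(4),"yaw(toolx)",np.arctan2(M[1,0],M[0,0]).round(4),"tilt",np.arccos(-M[2,2]).round(4),"w",round(s["width"],4))
    print("shift units",(M.T@d*10).round(3))
    if yaw is not None:
        cy=np.arctan2(M[1,0],M[0,0]);D=R.from_matrix(M.T@np.array([[np.cos(yaw),np.sin(yaw),0],[np.sin(yaw),-np.cos(yaw),0],[0,0,-1]]))
        print("turn units",(D.as_rotvec()/(np.pi/2)).round(4))
E
python3 - <<'E'
from h import *
t=read_camera("top");s=read_camera("scene")
g=t["img"].max(2)
for p in [(257,183),(286,186),(251,213),(388,227),(262,185),(270,200)]: print(p,g[p[1],p[0]])
for f in floors(t,(230,160,332,240),140): print(f)
# plate corners by dark mask
img=t["img"].astype(int)
m=((img.max(2)<95))[150:260,225:350].astype(np.uint8)
n,l,st,ce=cv2.connectedComponentsWithStats(m);i=1+st[1:,4].argmax();cs,_=cv2.findContours((l==i).astype(np.uint8),0,1)
b=cv2.boxPoints(cv2.minAreaRect(cs[0]))+[225,150]
print("plate",[cast(t,q,0.012)[:2].round(4) for q in b],st[i])
# tray bright
m=(g>165)[195:260,355:420].astype(np.uint8);n,l,st,ce=cv2.connectedComponentsWithStats(m)
for k in range(1,n): print(st[k],ce[k]+[355,195],cast(t,ce[k]+[355,195],0.032)[:2])
save("d1.png",t["img"],(405,170,455,222),10)
save("d2.png",s["img"],(150,235,235,320),7)
E
```

```text
(257, 183) 162
(286, 186) 161
(251, 213) 160
(388, 227) 161
(262, 185) 131
(270, 200) 69
(np.int32(114), array([235.1, 173.1]), array([0.6358, 0.3635]))
(np.int32(16), array([309.1, 165. ]), array([0.6717, 0.0976]))
(np.int32(86), array([256.4, 183.2]), array([0.6013, 0.2849]))
(np.int32(86), array([285.5, 185.8]), array([0.5946, 0.1799]))
(np.int32(89), array([315.9, 190.7]), array([0.5797, 0.0704]))
(np.int32(57), array([232.2, 207.3]), array([0.5124, 0.3685]))
(np.int32(88), array([251.2, 212.8]), array([0.4947, 0.2995]))
(np.int32(89), array([284.3, 216.2]), array([0.4855, 0.1807]))
(np.int32(91), array([314. , 218.3]), array([0.4811, 0.0744]))
(np.int32(65), array([240. , 237.7]), array([0.4047, 0.3363]))
plate [array([0.4167, 0.3614]), array([0.6757, 0.35  ]), array([0.6549, 0.0085]), array([0.3978, 0.0236])] [  10   14   99   78 5249]
```

View pics/d1.png

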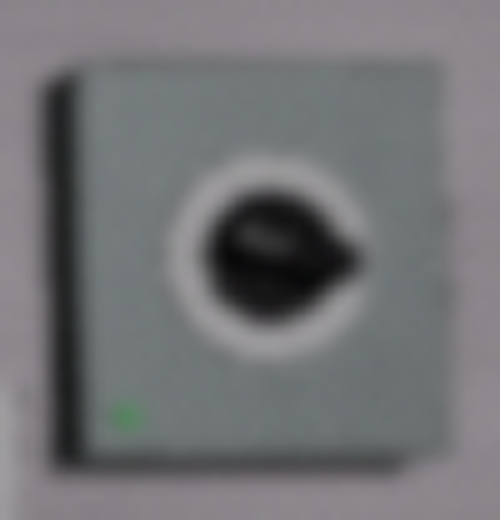

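View pics/d2.png

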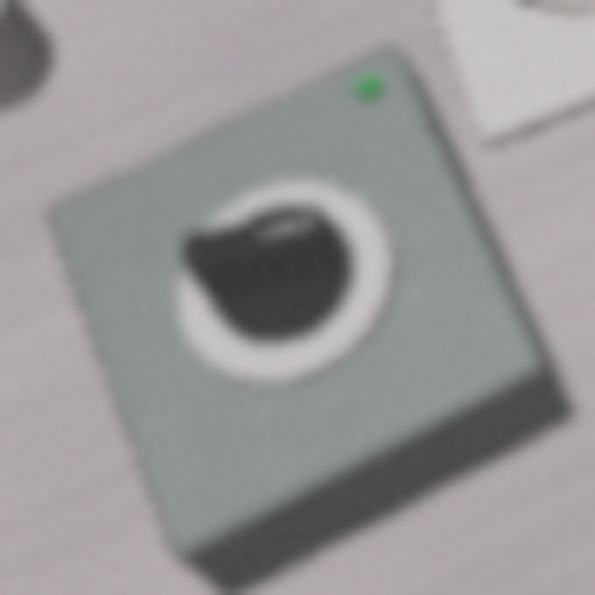

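Run:
```python
from h import *
t=read_camera("top");s=read_camera("scene")
for c,box,n in((t,(405,170,455,222),"top"),(s,(150,235,235,320),"scene")):
    im=c["img"][box[1]:box[3],box[0]:box[2]].astype(int)
    mx=im.max(2);sat=mx-im.min(2)
    cen=(431.9,195.7) if n=="top" else (150+285/7,235+280/7)
    yy,xx=np.mgrid[box[1]:box[3],box[0]:box[2]]
    near=np.hypot(xx-cen[0],yy-cen[1])<17
    wh=((sat<12)&(mx>118)|(mx<75))&near
    m=wh.astype(np.uint8)
    nn,l,st,ce=cv2.connectedComponentsWithStats(m);i=1+st[1:,4].argmax()
    cs,_=cv2.findContours((l==i).astype(np.uint8),0,1);e=cv2.fitEllipse(max(cs,key=len))
    c0=np.array(e[0])+box[:2];print(n,"ring",c0,e[1],cast(c,c0,.061))
    ax=cast(c,c0,.061); tp=proj(c,[ax[0],ax[1],.104]);print(" axis top px",tp)
    tip=np.array((405+36.2,170+26.5)) if n=="top" else np.array((150+188/7,235+240/7))
    w=cast(c,tip,.104);print(" tip",w, "dir",np.degrees(np.arctan2(*(w-ax)[[1,0]])),np.hypot(*(w-ax)[:2]))
    big=cv2.resize(c["img"][box[1]:box[3],box[0]:box[2]],None,fx=10 if n=="top" else 7,fy=10 if n=="top" else 7,interpolation=cv2.INTER_CUBIC)
    big=np.clip((big.astype(float))*3,0,255).astype(np.uint8)
    cv2.imwrite(f"pics/e_{n}.png",big[:,:,::-1])
# base cup + tray
c=t;g=c["img"].max(2)
for th in (140,150):
  m=(g>th)[218:238,378:400].astype(np.uint8);n,l,st,ce=cv2.connectedComponentsWithStats(m)
  for k in range(1,n):
    if st[k][4]>20: print(th,st[k],ce[k]+[378,218],cast(t,ce[k]+[378,218],0.032)[:2])
```

```text
top ring [429.55946541 193.86340714] (26.977861404418945, 31.950246810913086) [ 0.57660212 -0.32817684  0.061     ]
 axis top px [432.89743286 192.79267876]
 tip [ 0.56476455 -0.35641979  0.104     ] dir -112.74019615725095 0.030623391694091544
scene ring [190.62479782 275.        ] (32.85628890991211, 33.28349304199219) [ 0.57330985 -0.33264538  0.061     ]
 axis top px [185.24218294 268.24883127]
 tip [ 0.56680813 -0.35026346  0.104     ] dir -110.25589459692279 0.01877948104364375
140 [ 4  3 11 11 90] [387.2        225.75555556] [ 0.46155718 -0.18641635]
150 [ 5  4 10  9 73] [387.35616438 225.87671233] [ 0.46114213 -0.18697848]
```

View pics/e_top.png

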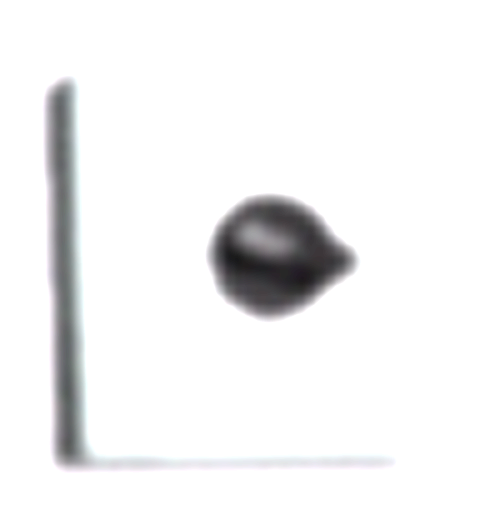

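View pics/e_scene.png

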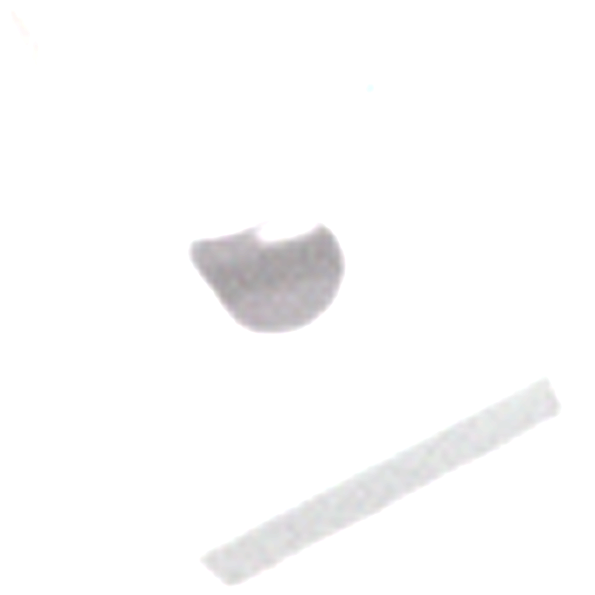

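Run:
```python
from h import *
t=read_camera("top");s=read_camera("scene")
A=cast(t,(431.9,195.7),.062);B=cast(s,(190.7,275),.062);print(A,B)
ax=(A+B)/2
for c,tip in((t,(405+35.9,170+26.3)),(s,(150+191/7,235+245/7))):
    w=cast(c,tip,.104);d=w-ax;print(w,np.degrees(np.arctan2(d[1],d[0])),np.hypot(d[0],d[1]))
# box orientation: dark left edge & bottom edge in top
p=[cast(t,(405+x/10,170+y/10),.06)[:2] for x,y in((82,65),(440,65),(440,455),(82,455))]
print(np.round(p,4),np.mean(p,0))
```

```text
[ 0.57029128 -0.33616126  0.062     ] [ 0.57389052 -0.33235152  0.062     ]
[ 0.56541615 -0.35539771  0.104     ] -107.52198945060552 0.02216997090887341
[ 0.56894281 -0.3499036   0.104     ] -101.37557332537443 0.01596075362573973
[[ 0.6363 -0.2704]
 [ 0.6397 -0.3962]
 [ 0.5028 -0.3971]
 [ 0.4995 -0.2721]] [ 0.56956598 -0.3339836 ]
```

Request:
apply_moves --moves "-0.316 0.367 0 0 0 0 1;-0.316 0.367 0 0 0 0 1;-0.316 0.367 0 0 0 0 1;-0.316 0.367 0 0 0 0 1;-0.316 0.367 0 0 0 0 1"

```text
time: 0.9
tool_pos: [0.3282, 0.2452, 0.2315]
tcp_rot: [2.67, 1.655, 0.001]
contact_force: [0.3, 0.3, -0.6]
width: 0.0852
```

Request:
apply_moves --moves "-0.316 0.367 0 0 0 0 1;-0.316 0.367 0 0 0 0 1;-0.316 0.367 0 0 0 0 1;-0.316 0.367 0 0 0 0 1;-0.316 0.367 0 0 0 0 1"

```text
time: 1.4
tool_pos: [0.4222, 0.0216, 0.2316]
tcp_rot: [2.671, 1.654, 0.002]
contact_force: [0.3, 1.7, -0.3]
width: 0.0853
```

Request:
apply_moves --moves "-0.316 0.367 0 0 0 0 1;-0.316 0.367 0 0 0 0 1;-0.316 0.367 0 0 0 0 1;-0.316 0.367 0 0 0 0 1;-0.316 0.367 0 0 0 0 1"

```text
time: 1.9
tool_pos: [0.516, -0.2017, 0.2314]
tcp_rot: [2.671, 1.653, 0.001]
contact_force: [1.1, 0.6, 0.8]
width: 0.0856
```

Request:
apply_moves --moves "-0.316 0.367 0 0 0 0 1;-0.316 0.367 0 0 0 0 1;-0.316 0.367 0 0 0 0 1;0 0 0 0 0 0.09 1;0 0 0 0 0 0.09 1"

```text
time: 2.4
tool_pos: [0.5721, -0.3354, 0.2299]
tcp_rot: [-2.881, -1.249, 0.001]
contact_force: [0.2, -0.4, 0.2]
width: 0.0852
```

Run:
```python
from h import *
go(.571,-.335,.2,np.radians(-15));print(sense()["joints"].round(3))
```

```text
tcp [ 0.5721 -0.3354  0.2299] yaw(toolx) 0.8182 tilt 0.0013 w 0.0852
shift units [-0.004 -0.011  0.299]
turn units [-7.000e-04  6.000e-04  6.875e-01]
[-0.53   0.507  0.242  1.306  0.     0.222]
```

Request:
apply_moves --moves "0 0 0 0 0 0.09 1;0 0 0 0 0 0.09 1;0 0 0 0 0 0.09 1;0 0 0 0 0 0.09 1;0 0 0 0 0 0.09 1"

```text
time: 2.9
tool_pos: [0.5718, -0.3336, 0.2311]
tcp_rot: [-3.136, -0.178, 0.0]
contact_force: [-0.2, -0.3, -0.3]
width: 0.0855
```

Request:
apply_moves --moves "0 0 0 0 0 0.09 1;0 0 0 0 0 0.09 1;0 0 0.4 0 0 0.057 1;0 0 0.3 0 0 0 1;0 0 0 0 0 0 1"

```text
time: 3.4
tool_pos: [0.5687, -0.3317, 0.1564]
tcp_rot: [-3.113, 0.396, 0.014]
contact_force: [-1.2, 0.4, -0.2]
width: 0.0855
```

Run:
```python
from h import *
go(.571,-.335,.08,np.radians(-15));print(sense()["joints"].round(3))
save("f1.png",read_camera("scene")["img"],(110,200,270,320),5)
```

```text
tcp [ 0.5687 -0.3317  0.1564] yaw(toolx) -0.2528 tilt 0.0097 w 0.0855
shift units [0.038 0.028 0.763]
turn units [-0.0017  0.006   0.0057]
[-0.528  0.532  0.092  1.141  0.     1.296]
```

View pics/f1.png

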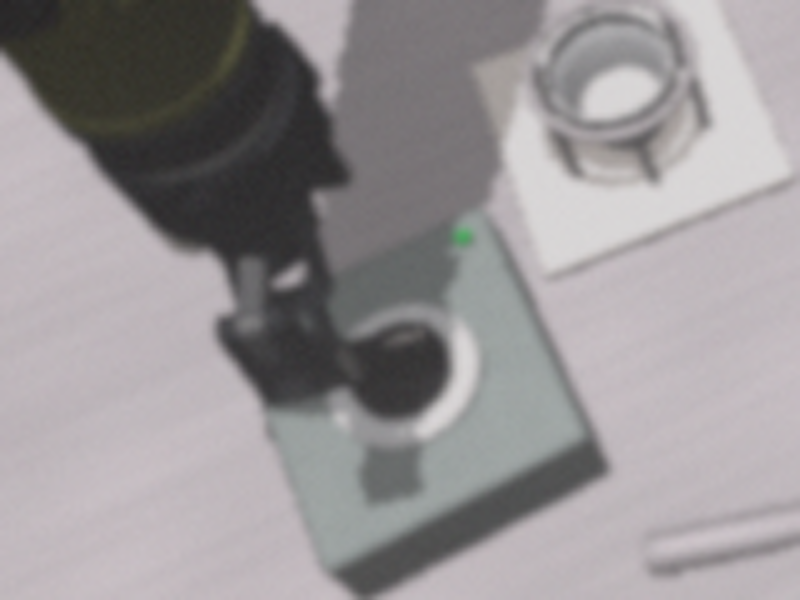

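The picture shows the gripper above the dial (crop about (400,360)), with the near finger on the bar's side. I'll descend.

Request:
apply_moves --moves "0.02 0.02 0.2 0 0 0 1;0.01 0.01 0.2 0 0 0 1;0 0 0.2 0 0 0 1;0 0 0.1 0 0 0 1;0 0 0 0 0 0 1"

```text
time: 3.95
tool_pos: [0.5739, -0.3372, 0.0913]
tcp_rot: [-3.116, 0.396, 0.001]
contact_force: [0.2, 0.4, -0.3]
width: 0.0855
```

Run:
```python
from h import *
go(.571,-.335,.08,np.radians(-15));print(sense()["contact_force"])
save("f2.png",read_camera("scene")["img"],(110,200,270,320),5)
```

```text
tcp [ 0.5739 -0.3372  0.0913] yaw(toolx) -0.2529 tilt 0.0009 w 0.0855
shift units [-0.034 -0.014  0.113]
turn units [-0.0001  0.0005  0.0057]
[ 0.15958227  0.35099409 -0.2978854 ]
```

View pics/f2.png

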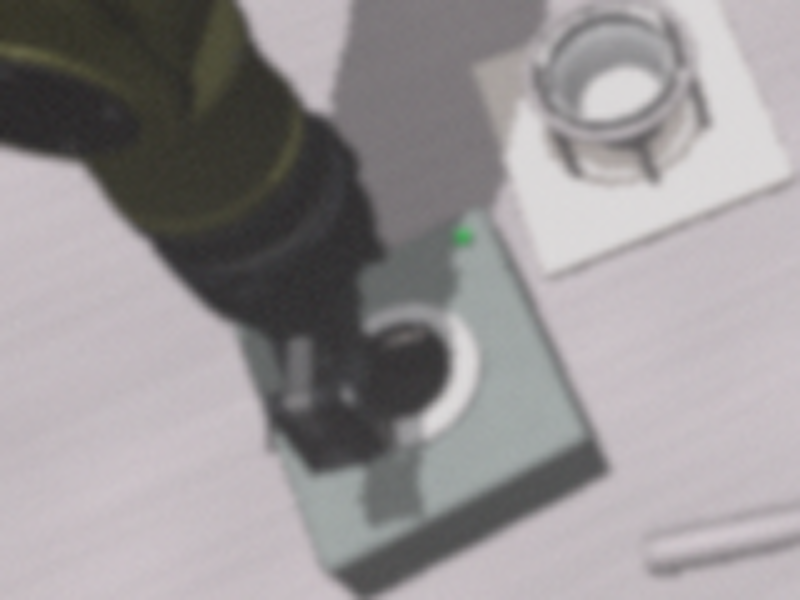

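Run:
```python
from h import *
s=read_camera("scene")
for p in [(.5739,-.337,.091),(.571,-.335,.104),(.571,-.335,.062),(.615,-.347,.104)]: print(p,(proj(s,p)-[110,200])*5)
```

```text
(0.5739, -0.337, 0.091) [375.80571809 357.00479591]
(0.571, -0.335, 0.104) [369.66555885 339.30153   ]
(0.571, -0.335, 0.062) [396.22251822 372.36389194]
(0.615, -0.347, 0.104) [373.17928097 433.88784875]
```

Request:
apply_moves --moves "-0.03 -0.01 0.11 0 0 0 1;0 0 0 0 0 0 1;0 0 0 0 0 0 0.4;0 0 0 0 0 0 0.1;0 0 0 0 0 0 0"

```text
time: 4.55
tool_pos: [0.5716, -0.3356, 0.0806]
tcp_rot: [3.116, -0.396, 0.001]
contact_force: [0.5, -0.2, 1.2]
width: 0.0439
```

Request:
apply_moves --moves "0 0 0 0 0 0 0;0 0 0 0 0 0 0;0 0 0 0 0 0 0;0 0 0 0 0 0 0;0 0 0 0 0 0 0"

```text
time: 5.05
tool_pos: [0.5721, -0.3359, 0.0808]
tcp_rot: [3.116, -0.396, 0.002]
contact_force: [1.4, -1.1, 1.4]
width: 0.0128
```

Run:
```python
from h import *
go(.571,-.335,.08,np.radians(-15));s=sense();print(s["contact_force"],s["wrist_torque"],s["joints"].round(3))
```

```text
tcp [ 0.5721 -0.3359  0.0808] yaw(toolx) -0.2529 tilt 0.0016 w 0.0128
shift units [-0.013 -0.006  0.008]
turn units [ 0.0003 -0.001   0.0057]
[ 1.35579075 -1.06656337  1.4305365 ] [-0.15549286 -0.30617336 -0.01698964] [-0.531  0.581 -0.026  0.962  0.     1.293]
```

Request:
apply_moves --moves "0 0 0 0 0 -0.09 0;0 0 0 0 0 -0.09 0;0 0 0 0 0 -0.09 0;0 0 0 0 0 -0.09 0;0 0 0 0 0 0 0"

```text
time: 5.55
tool_pos: [0.5739, -0.3358, 0.0807]
tcp_rot: [3.101, 0.493, 0.007]
contact_force: [5.4, -0.9, -1.7]
width: 0.0132
```

Run:
```python
from h import *
go(.571,-.335,.08,np.radians(-15));s=sense();print(s["contact_force"],s["wrist_torque"],s["joints"].round(3))
```

```text
tcp [ 0.5739 -0.3358  0.0807] yaw(toolx) 0.3156 tilt 0.0047 w 0.0132
shift units [-0.025 -0.017  0.007]
turn units [ 0.0005 -0.003   0.3676]
[ 5.35312675 -0.9234626  -1.73291011] [-0.21760057 -1.08600206 -0.03203271] [-0.53   0.581 -0.025  0.96   0.002  0.725]
```

Request:
apply_moves --moves "0 0 0 0 0 -0.09 0;0 0 0 0 0 -0.09 0;0 0 0 0 0 -0.09 0;0 0 0 0 0 -0.09 0;0 0 0 0 0 0 0"

```text
time: 6.05
tool_pos: [0.5754, -0.3349, 0.0808]
tcp_rot: [2.839, 1.34, 0.011]
contact_force: [8.7, 1.7, -2.4]
width: 0.0125
```

Run:
```python
from h import *
go(.571,-.335,.08,np.radians(-15));s=sense();print(s["contact_force"],s["wrist_torque"],s["joints"].round(3))
```

```text
tcp [ 0.5754 -0.3349  0.0808] yaw(toolx) 0.882 tilt 0.0075 w 0.0125
shift units [-0.029 -0.033  0.007]
turn units [ 0.0008 -0.005   0.7282]
[ 8.69881218  1.73837994 -2.43750261] [ 0.29853844 -1.73751009  0.04613951] [-0.529  0.582 -0.025  0.959  0.005  0.159]
```

Request:
apply_moves --moves "0.025 0.03 0 0 0 -0.09 0;0 0 0 0 0 -0.09 0;0 0 0 0 0 -0.09 0;0 0 0 0 0 -0.09 0;0 0 0 0 0 0 0"

```text
time: 6.55
tool_pos: [0.5763, -0.3332, 0.0807]
tcp_rot: [-2.353, -2.079, -0.007]
contact_force: [2.4, 5.2, 1.8]
width: 0.0131
```

Run:
```python
from h import *
go(.571,-.335,.08,np.radians(-15));s=sense();print(s["contact_force"],s["wrist_torque"],s["joints"].round(3))
```

```text
tcp [ 0.5763 -0.3332  0.0807] yaw(toolx) 1.4474 tilt 0.0046 w 0.0131
shift units [-0.024 -0.051  0.007]
turn units [-0.0016 -0.0029  1.0881]
[2.42188959 5.17437082 1.83378088] [ 0.92311787 -0.48898292  0.02149054] [-0.526  0.586 -0.017  0.968  0.005 -0.403]
```

Request:
apply_moves --moves "0.025 0.005 0 0 0 -0.09 0;0 0 0 0 0 -0.09 0;0 0 0 0 0 -0.09 0;0 0 0 0 0 -0.09 0;0 0 0 0 0 0 0"

```text
time: 7.05
tool_pos: [0.577, -0.3325, 0.0812]
tcp_rot: [1.715, 2.631, 0.009]
contact_force: [4.3, 6.0, 4.3]
width: 0.0129
```

Run:
```python
from h import *
go(.571,-.335,.08,np.radians(-15));s=sense();print(s["contact_force"],s["wrist_torque"],s["joints"].round(3))
```

```text
tcp [ 0.577  -0.3325  0.0812] yaw(toolx) 1.986 tilt 0.0061 w 0.0129
shift units [ 0.001 -0.065  0.012]
turn units [ 3.000e-04 -4.800e-03  1.431e+00]
[4.34867038 6.00359976 4.33783561] [ 1.22778281 -0.83113284 -8.8324493 ] [-0.526  0.585 -0.018  0.967  0.006 -0.941]
```

Request:
apply_moves --moves "0 0 0 0 0 0.015 0;0 0 0 0 0 0 0;0 0 0 0 0 0 1;0 0 0 0 0 0 1;0 0 0 0 0 0 1"

```text
time: 7.55
tool_pos: [0.5759, -0.3329, 0.08]
tcp_rot: [-1.713, -2.633, 0.001]
contact_force: [0.2, -0.4, -0.1]
width: 0.056
```

Request:
apply_moves --moves "0 0 0 0 0 0 1;0 0 0 0 0 0 1;0 0 0 0 0 0 1;0 0 -0.3 0 0 0 1;0 0 -0.4 0 0 0 1"

```text
time: 8.05
tool_pos: [0.5742, -0.3319, 0.1483]
tcp_rot: [-1.712, -2.626, 0.001]
contact_force: [0.2, -1.0, -0.1]
width: 0.0854
```

Request:
apply_moves --moves "0 0 -0.4 0 0 0 1;0 0 -0.4 0 0 0 1;0 -0.4 0 0 0 0 1;0 -0.4 0 0 0 0 1;0 -0.4 0 0 0 0 1"

```text
time: 8.55
tool_pos: [0.4656, -0.3818, 0.2309]
tcp_rot: [1.714, 2.631, -0.001]
contact_force: [0.6, -0.3, -0.1]
width: 0.0851
```

Run:
```python
from h import *
go(.571,-.335,.08,np.radians(-15))
t=read_camera("top");save("g1.png",t["img"]);s=read_camera("scene");save("g2.png",s["img"],(110,180,270,320),5)
save("g3.png",t["img"],(405,170,455,222),10)
```

```text
tcp [ 0.4656 -0.3818  0.2309] yaw(toolx) 1.987 tilt 0.0014 w 0.0851
shift units [0.004 1.153 1.509]
turn units [1.1000e-03 2.0000e-04 1.4317e+00]
```

View pics/g1.png

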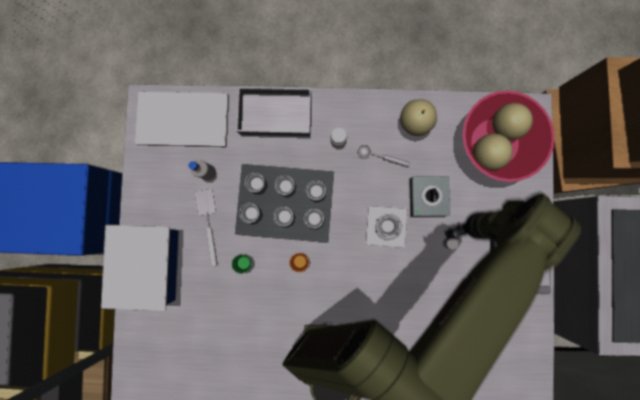

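View pics/g2.png

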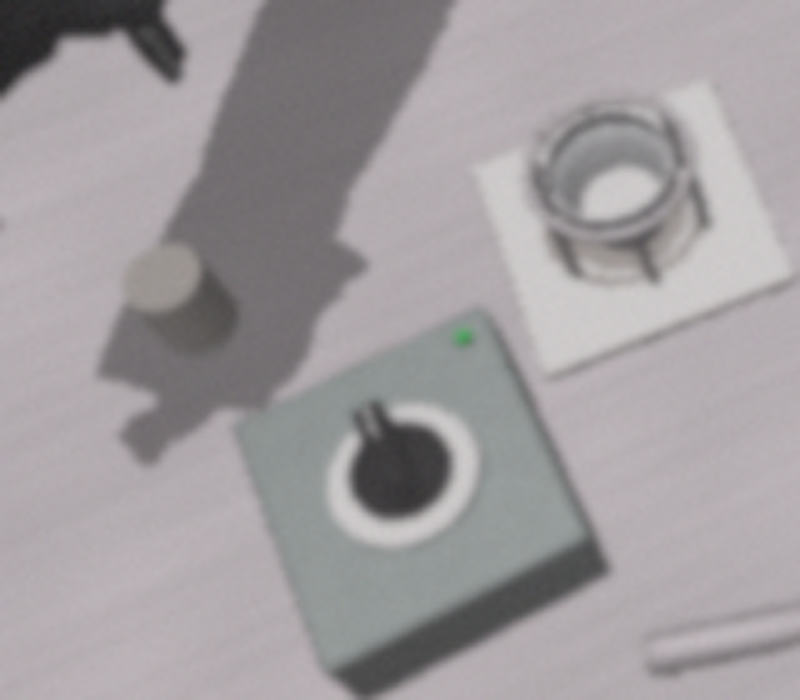

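View pics/g3.png

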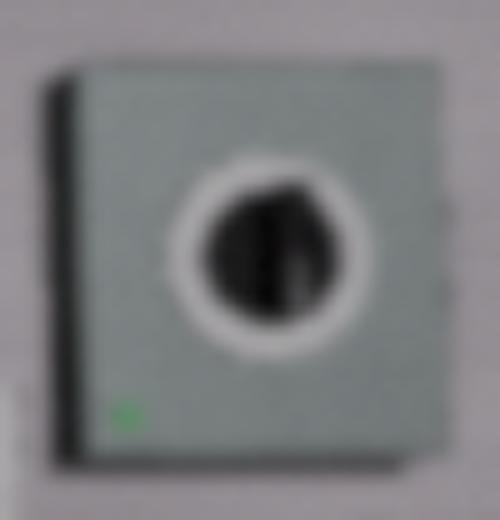

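Run:
```python
from h import *
t=read_camera("top");s=read_camera("scene")
ax=np.array([.5755,-.333])
for n,c,b,f in(("top",t,(405,170,455,222),10),("scene",s,(150,225,230,310),7)):
  for a in (0,24):
    r=np.radians(a);d=np.array([np.cos(r),np.sin(r)]);q=np.array([-d[1],d[0]])
    im=cv2.resize(c["img"][b[1]:b[3],b[0]:b[2]],None,fx=f,fy=f,interpolation=cv2.INTER_CUBIC)
    im=np.clip(im.astype(float)*1.8,0,255).astype(np.uint8)
    P=[np.r_[ax+d*u*.023+q*v*.007,.104] for u,v in((1,1),(1,-1),(-1,-1),(-1,1))]
    pp=np.array([(proj(c,p)-b[:2])*f for p in P]).astype(int)
    cv2.polylines(im,[pp],True,(255,0,0),1)
    cv2.imwrite(f"pics/b_{n}{a}.png",im[:,:,::-1])
a=[cv2.imread(f"pics/b_{n}{a}.png") for n in("top","scene") for a in(0,24)]
cv2.imwrite("pics/b.png",np.vstack([np.hstack([cv2.resize(x,(390,300 if 0 else 390)) for x in a[:2]])]))
cv2.imwrite("pics/b2.png",np.hstack([cv2.resize(x,(390,414)) for x in a[2:]]))
```

```text
(no output)
```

View pics/b.png

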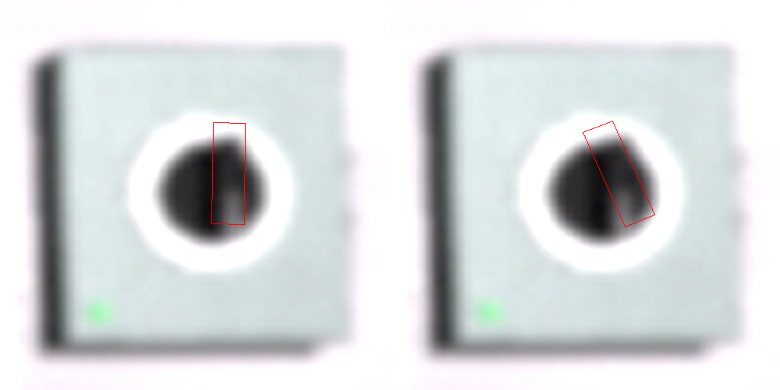

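View pics/b2.png

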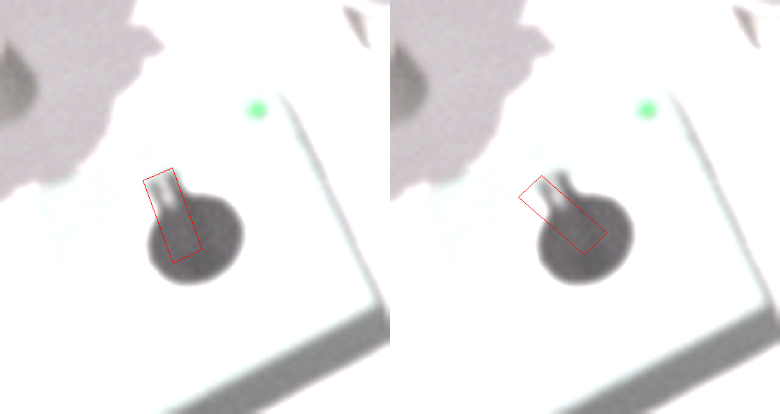

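The crops show the bar at about 0 deg in world yaw, while the gripper ended 24 deg further round. Either the bar kicked back on release or the pads slipped. I'll grip it again and test the stop gently.

Run:
```python
from h import *
go(.5755,-.333,.2,np.radians(90))
```

```text
tcp [ 0.4657 -0.3818  0.2307] yaw(toolx) 1.984 tilt 0.0007 w 0.0856
shift units [0.006 1.201 0.308]
turn units [4.000e-04 2.000e-04 2.631e-01]
```

Request:
apply_moves --moves "0 0.4 0 0 0 0 1;0 0.4 0 0 0 0 1;0 0.4 0 0 0 0.09 1;0 0 0 0 0 0.09 1;0 0 0 0 0 0.086 1"

```text
time: 9.25
tool_pos: [0.5789, -0.3311, 0.2293]
tcp_rot: [-2.226, -2.216, -0.0]
contact_force: [0.1, -0.6, 0.1]
width: 0.0855
```

Request:
apply_moves --moves "0 0 0.3 0 0 0 1;0 0 0.3 0 0 0 1;0 0 0.3 0 0 0 1;0 0 0 0 0 0 1;0 0 0 0 0 0 1"

```text
time: 9.75
tool_pos: [0.5767, -0.3322, 0.1401]
tcp_rot: [-2.223, -2.219, 0.0]
contact_force: [0.3, 0.6, 0.2]
width: 0.0853
```

Run:
```python
from h import *
go(.5755,-.333,.08,np.radians(90))
```

```text
tcp [ 0.5767 -0.3322  0.1401] yaw(toolx) 1.569 tilt 0.0012 w 0.0853
shift units [-0.008 -0.012  0.601]
turn units [-0.0006 -0.0005 -0.0011]
```

Request:
apply_moves --moves "-0.01 -0.01 0.3 0 0 0 1;0 0 0.3 0 0 0 1;0 0 0 0 0 0 1;0 0 0 0 0 0 1;0 0 0 0 0 0 0"

```text
time: 10.25
tool_pos: [0.5771, -0.335, 0.0831]
tcp_rot: [2.222, 2.215, 0.002]
contact_force: [-0.5, -0.1, 0.3]
width: 0.073
```

Request:
apply_moves --moves "0 0 0 0 0 0 0;0 0 0 0 0 0 0;0 0 0 0 0 0 0;0 0 0 0 0 0 0;0 0 0 0 0 0 0"

```text
time: 10.75
tool_pos: [0.5755, -0.3328, 0.081]
tcp_rot: [-2.224, -2.218, -0.004]
contact_force: [0.5, 5.2, 4.8]
width: 0.0132
```

Request:
apply_moves --moves "0 0 0 0 0 0 0;0 0 0 0 0 0 0;0 0 0 0 0 0 0"

```text
time: 11.05
tool_pos: [0.5755, -0.3328, 0.081]
tcp_rot: [-2.224, -2.218, -0.004]
contact_force: [0.1, 4.5, 6.6]
width: 0.0127
```

Run:
```python
from h import *
go(.5755,-.333,.08,np.radians(90));s=sense();print(s["contact_force"],s["wrist_torque"])
```

```text
tcp [ 0.5755 -0.3328  0.081 ] yaw(toolx) 1.5685 tilt 0.0023 w 0.0127
shift units [-0.002 -0.     0.01 ]
turn units [ 0.0007 -0.0013 -0.0015]
[0.06410619 4.48830055 6.55960312] [1.01284399 0.02141797 0.03667675]
```

Request:
apply_moves --moves "0 0 0 0 0 -0.03 0;0 0 0 0 0 -0.03 0;0 0 0 0 0 0 0"

```text
time: 11.35
tool_pos: [0.5756, -0.3327, 0.0811]
tcp_rot: [-2.121, -2.317, -0.005]
contact_force: [0.7, 7.3, 6.0]
width: 0.0128
```

Run:
```python
from h import *
go(.5755,-.333,.08,np.radians(90));s=sense();print(s["contact_force"],s["wrist_torque"])
```

```text
tcp [ 0.5756 -0.3327  0.0811] yaw(toolx) 1.659 tilt 0.0032 w 0.0128
shift units [-0.003 -0.001  0.011]
turn units [ 0.0011 -0.0017  0.0562]
[0.68713824 7.29942932 6.0298724 ] [ 1.13522843 -0.07993205 -1.56645512]
```

Request:
apply_moves --moves "0 0 0 0 0 -0.03 0;0 0 0 0 0 -0.03 0;0 0 0 0 0 0 0"

```text
time: 11.65
tool_pos: [0.577, -0.3326, 0.0813]
tcp_rot: [2.008, 2.414, 0.008]
contact_force: [2.9, 6.1, 4.3]
width: 0.013
```

Run:
```python
from h import *
go(.5755,-.333,.08,np.radians(90));s=sense();print(s["contact_force"],s["wrist_torque"])
```

```text
tcp [ 0.577  -0.3326  0.0813] yaw(toolx) 1.7538 tilt 0.0054 w 0.013
shift units [-0.001 -0.016  0.013]
turn units [ 0.003  -0.0017  0.1165]
[2.90528321 6.10501509 4.25847382] [ 1.34268733 -0.65353932 -1.53207415]
```

Request:
apply_moves --moves "0 0 0 0 0 -0.03 0;0 0 0 0 0 -0.03 0;0 0 0 0 0 0 0"

```text
time: 11.95
tool_pos: [0.577, -0.3326, 0.0814]
tcp_rot: [1.9, 2.5, 0.009]
contact_force: [3.6, 6.9, 4.9]
width: 0.013
```

Run:
```python
from h import *
go(.5755,-.333,.08,np.radians(90));s=sense();print(s["contact_force"],s["wrist_torque"])
```

```text
tcp [ 0.577  -0.3326  0.0814] yaw(toolx) 1.8421 tilt 0.0062 w 0.013
shift units [ 0.    -0.016  0.014]
turn units [ 0.0034 -0.002   0.1727]
[3.59330815 6.91716939 4.88483456] [ 1.49545364 -0.78785389 -3.55890098]
```

Request:
apply_moves --moves "0 0 0 0 0 0.02 0;0 0 0 0 0 0 0"

```text
time: 12.15
tool_pos: [0.577, -0.3326, 0.0814]
tcp_rot: [1.938, 2.471, 0.009]
contact_force: [4.3, 8.0, 4.4]
width: 0.013
```

Run:
```python
from h import *
go(.5755,-.333,.08,np.radians(90));s=sense();print(s["contact_force"],s["wrist_torque"])
```

```text
tcp [ 0.577  -0.3326  0.0814] yaw(toolx) 1.8116 tilt 0.0059 w 0.013
shift units [-0.    -0.015  0.013]
turn units [ 0.0032 -0.0019  0.1533]
[4.26322583 8.03248442 4.37854407] [ 1.49232201 -0.75416537 -2.93212491]
```

Request:
apply_moves --moves "0 0 0 0 0 0.03 0;0 0 0 0 0 0.03 0;0 0 0 0 0 0 0"

```text
time: 12.45
tool_pos: [0.5756, -0.3327, 0.0811]
tcp_rot: [-2.052, -2.377, -0.006]
contact_force: [0.8, 7.6, 6.7]
width: 0.0129
```

Run:
```python
from h import *
go(.5755,-.333,.08,np.radians(90));s=sense();print(s["contact_force"],s["wrist_torque"])
```

```text
tcp [ 0.5756 -0.3327  0.0811] yaw(toolx) 1.7173 tilt 0.0036 w 0.0129
shift units [-0.003 -0.001  0.011]
turn units [ 0.0012 -0.0019  0.0933]
[0.79859632 7.6310504  6.68199546] [ 1.37117187 -0.1093688  -2.78784951]
```

Request:
apply_moves --moves "0 0 0 0 0 0.03 0;0 0 0 0 0 0.03 0;0 0 0 0 0 0.005 0;0 0 0 0 0 0 0"

```text
time: 12.85
tool_pos: [0.5755, -0.3327, 0.0811]
tcp_rot: [-2.164, -2.277, -0.004]
contact_force: [0.3, 6.2, 6.0]
width: 0.0126
```

Run:
```python
from h import *
go(.5755,-.333,.08,np.radians(90));s=sense();print(s["contact_force"],s["wrist_torque"])
```

```text
tcp [ 0.5755 -0.3327  0.0811] yaw(toolx) 1.6218 tilt 0.0028 w 0.0126
shift units [-0.003 -0.001  0.011]
turn units [ 0.0008 -0.0015  0.0324]
[0.26355402 6.18368383 6.02585192] [ 1.07672373  0.07477405 -0.55805794]
```

Request:
apply_moves --moves "0 0 0 0 0 0 1;0 0 0 0 0 0 1;0 0 0 0 0 0 1;0 0 0 0 0 0 1;0 0 0 0 0 0 1"

```text
time: 13.35
tool_pos: [0.575, -0.3343, 0.0801]
tcp_rot: [-2.163, -2.278, 0.0]
contact_force: [-0.3, 0.4, 0.6]
width: 0.0833
```

Request:
apply_moves --moves "0 0 0 0 0 0 1;0 0 -0.3 0 0 0 1;0 0 -0.4 0 0 0 1;0 0 -0.4 0 0 0 1;0 -0.3 -0.4 0 0 0.032 1"

```text
time: 13.85
tool_pos: [0.5475, -0.3356, 0.2312]
tcp_rot: [2.217, 2.223, 0.002]
contact_force: [-1.0, -0.4, 0.4]
width: 0.0851
```

Request:
apply_moves --moves "0 -0.4 0 0 0 0 1;0 -0.4 0 0 0 0 1;0 -0.4 0 0 0 0 1;0 0 0 0 0 0 1"

```text
time: 14.25
tool_pos: [0.4198, -0.3346, 0.2304]
tcp_rot: [-2.22, -2.217, 0.003]
contact_force: [0.5, 0.4, 0.2]
width: 0.0853
```

```bash
python3 - <<'E'
from h import *
go(.4811,.0744,.25,np.radians(90))
t=read_camera("top");s=read_camera("scene")
save("g3.png",t["img"],(405,170,455,222),8);save("g4.png",s["img"],(150,225,230,310),6)
save("g5.png",s["img"],(140,120,450,330),2.5)
for f in floors(t,(244,172,326,228),140): print(f)
E
cd pics; python3 -c "
import cv2,numpy as np
a=cv2.imread('g3.png');b=cv2.imread('g4.png');h=416;cv2.imwrite('g6.png',np.hstack([cv2.resize(a,(390,h)),cv2.resize(b,(390,h))]))"
```

```text
tcp [ 0.4198 -0.3346  0.2304] yaw(toolx) 1.5692 tilt 0.0043 w 0.0853
shift units [ 4.091  0.606 -0.191]
turn units [-0.0025 -0.001  -0.001 ]
(np.int32(101), array([256.5, 183.1]), array([0.6015, 0.2847]))
(np.int32(102), array([285.5, 185.9]), array([0.594, 0.18 ]))
(np.int32(96), array([316. , 190.9]), array([0.5792, 0.0702]))
(np.int32(100), array([251.3, 212.9]), array([0.4941, 0.2991]))
(np.int32(103), array([284.5, 216.2]), array([0.4858, 0.1798]))
(np.int32(97), array([313.9, 218.3]), array([0.4812, 0.0747]))
```

View pics/g6.png

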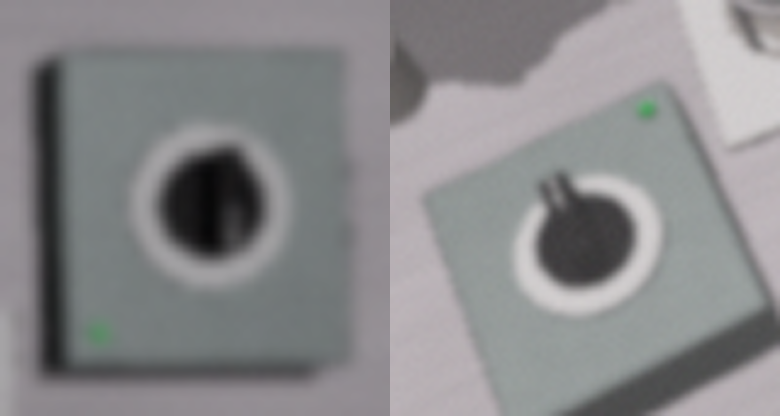

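View pics/g5.png

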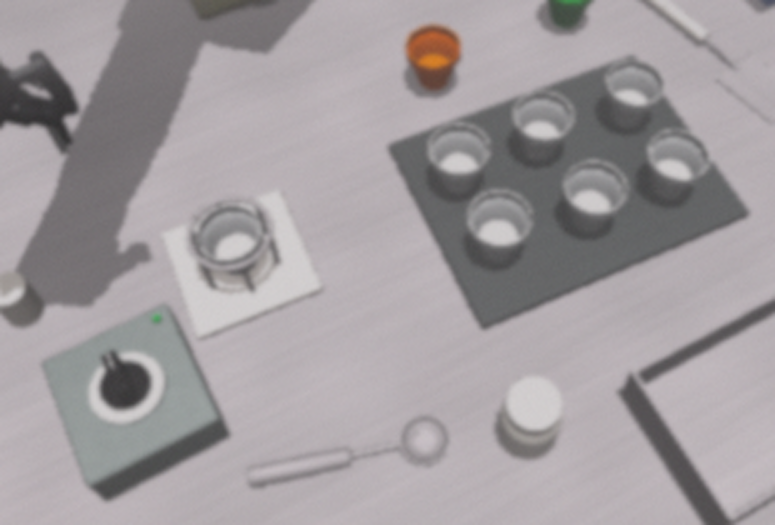

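Run:
```python
from h import *
s=read_camera("scene")
for n,(x,y) in dict(F=(458,150),C=(499,218),E=(543,118),base=(231,233)).items(): print(n,cast(s,(140+x/2.5,120+y/2.5),.076 if n!="base" else .072)[:2].round(4))
save("k1.png",s["img"],(255,140,375,235),6.5)
save("k2.png",s["img"],(195,185,275,260),8)
```

```text
F [0.487  0.0722]
C [0.5832 0.0691]
E [0.4929 0.1772]
base [ 0.4671 -0.1842]
```

View pics/k1.png

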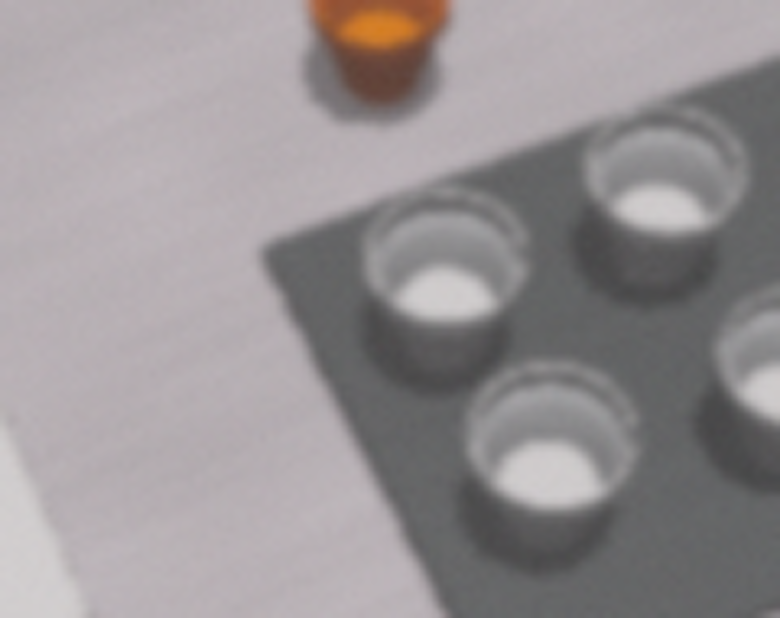

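View pics/k2.png

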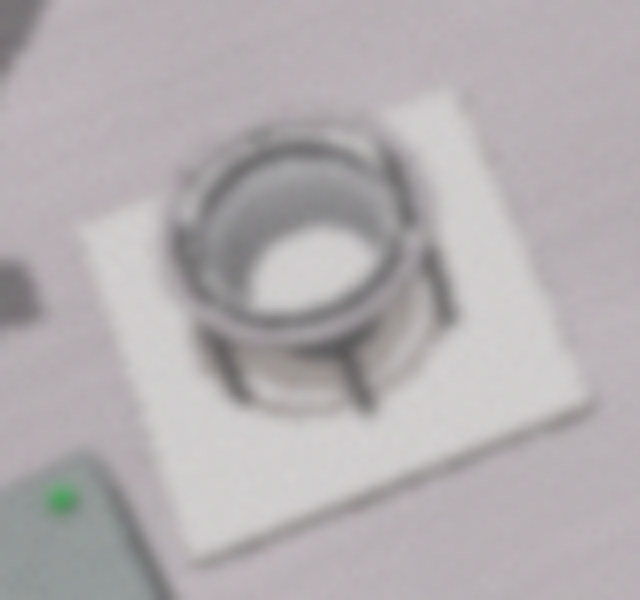

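Run:
```python
from h import *
s=read_camera("scene");t=read_camera("top")
for n,p,z in (("F",(323.8,179.2),.076),("C",(339.9,207.1),.076),("hoop",(232.8,213.6),.068)): print(n,cast(s,p,z)[:2].round(4))
# tray corners scene (k2) and top
q=[(195+x/8,185+y/8) for x,y in((80,232),(455,90),(590,400),(200,560))]
P=np.array([cast(s,p,.01)[:2] for p in q]);print(P.round(4),P.mean(0))
q=[(225+x/3.1,150+y/3.1) for x,y in((445,177),(565,182),(556,299),(440,292))]
P=np.array([cast(t,p,.01)[:2] for p in q]);print(P.round(4),P.mean(0))
```

```text
F [0.4854 0.0749]
C [0.5833 0.0699]
hoop [ 0.4662 -0.1836]
[[ 0.3951 -0.2499]
 [ 0.4016 -0.1127]
 [ 0.5371 -0.12  ]
 [ 0.5309 -0.2554]] [ 0.4661938  -0.18450146]
[[ 0.5273 -0.1211]
 [ 0.5252 -0.2613]
 [ 0.3889 -0.2528]
 [ 0.3934 -0.118 ]] [ 0.45871487 -0.18831736]
```

Request:
apply_moves --moves "0.455 0.07 0 0 0 0 1;0.455 0.07 0 0 0 0 1;0.455 0.07 0 0 0 0 1;0.455 0.07 0 0 0 0 1;0.455 0.07 0 0 0 0 1"

```text
time: 15.0
tool_pos: [0.4613, -0.1062, 0.2303]
tcp_rot: [2.218, 2.224, 0.001]
contact_force: [0.4, -0.6, -0.3]
width: 0.0857
```

Request:
apply_moves --moves "0.455 0.07 0 0 0 0 1;0.455 0.07 0 0 0 0 1;0.455 0.07 0 0 0 0 1;0.455 0.07 0 0 0 0 1;0 0 0.4 0 0 0 1"

```text
time: 15.5
tool_pos: [0.4942, 0.0806, 0.1943]
tcp_rot: [2.206, 2.228, 0.019]
contact_force: [1.6, -0.9, 0.1]
width: 0.0853
```

Request:
apply_moves --moves "0 0 0.4 0 0 0 1;0 0 0.2 0 0 0 1;0 0 0 0 0 0 1;0 0 0 0 0 0 1"

```text
time: 15.9
tool_pos: [0.4883, 0.0744, 0.1304]
tcp_rot: [-2.219, -2.224, 0.0]
contact_force: [0.7, -0.6, 0.6]
width: 0.085
```

Run:
```python
from h import *
go(.484,.0745,.05,np.radians(90))
s=read_camera("scene");save("m1.png",s["img"],(255,110,375,205),6.5)
```

```text
tcp [0.4883 0.0744 0.1304] yaw(toolx) 1.5732 tilt 0.0001 w 0.085
shift units [ 0.001 -0.043  0.804]
turn units [-0.0001 -0.      0.0016]
```

View pics/m1.png

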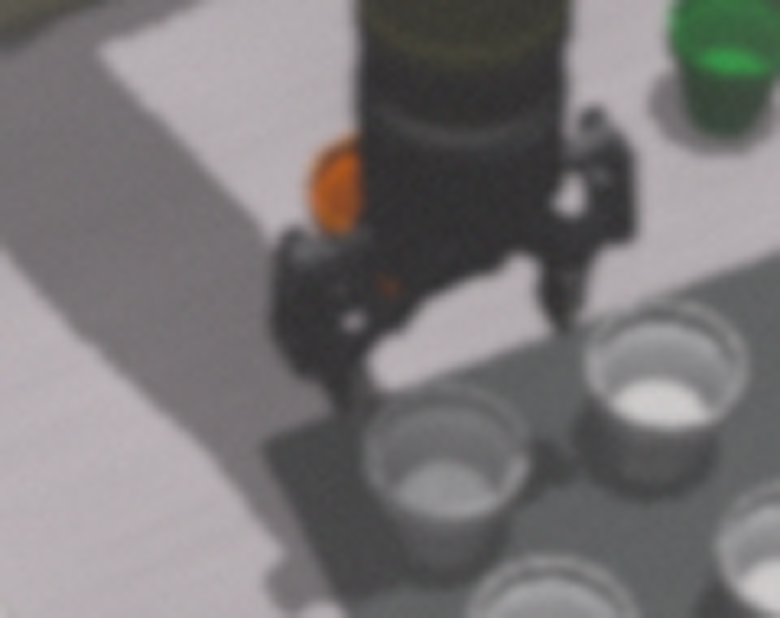

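The fingertips at crop (345,410) and (565,330) straddle the cup's rim at (447,460), and the neighbouring cup's rim at (665,370) is clear. I'll descend.

Request:
apply_moves --moves "0 -0.03 0.3 0 0 0 1;0 0 0.3 0 0 0 1;0 0 0.2 0 0 0 1;0 0 0 0 0 0 1;0 0 0 0 0 0 1"

```text
time: 16.45
tool_pos: [0.4859, 0.0739, 0.0517]
tcp_rot: [2.219, 2.222, 0.003]
contact_force: [0.3, 0.1, 0.3]
width: 0.0852
```

Run:
```python
from h import *
go(.484,.0745,.05,np.radians(90));print(sense()["contact_force"])
s=read_camera("scene");save("m2.png",s["img"],(255,110,375,205),6.5)
```

```text
tcp [0.4859 0.0739 0.0517] yaw(toolx) 1.5722 tilt 0.0022 w 0.0852
shift units [ 0.006 -0.019  0.017]
turn units [ 0.0014 -0.0002  0.0009]
[0.30352886 0.1190145  0.260136  ]
```

View pics/m2.png

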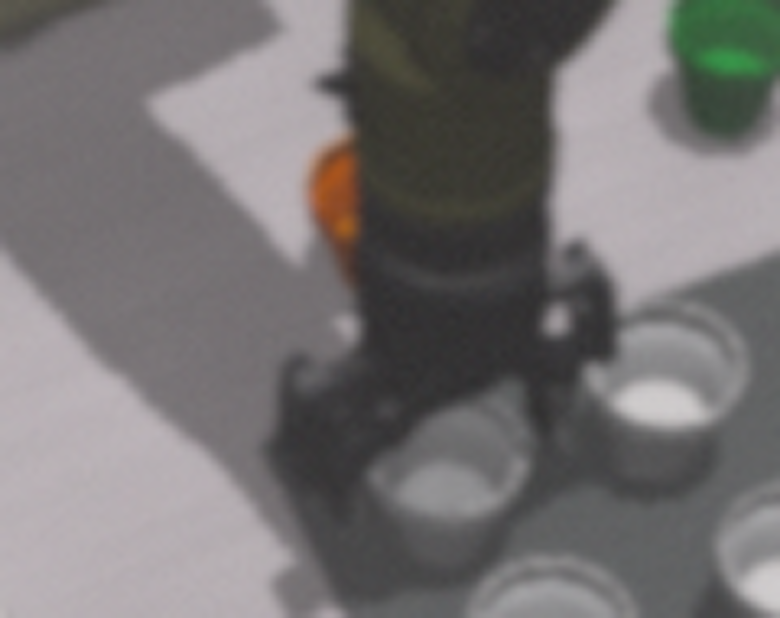

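Request:
apply_moves --moves "0 0 0 0 0 0 0;0 0 0 0 0 0 0;0 0 0 0 0 0 0;0 0 0 0 0 0 0;0 0 0 0 0 0 0"

```text
time: 17.0
tool_pos: [0.4865, 0.0742, 0.0527]
tcp_rot: [2.218, 2.221, 0.006]
contact_force: [-1.6, 0.0, 9.1]
width: 0.0661
```

Request:
apply_moves --moves "0 0 0 0 0 0 0;0 0 -0.1 0 0 0 0;0 0 -0.1 0 0 0 0;0 0 0 0 0 0 0"

```text
time: 17.4
tool_pos: [0.486, 0.074, 0.0722]
tcp_rot: [2.218, 2.222, 0.004]
contact_force: [0.0, 0.4, -2.2]
width: 0.0655
```

Run:
```python
from h import *
go(.484,.0745,.05,np.radians(90));print(sense()["contact_force"],sense()["wrist_torque"])
s=read_camera("scene");save("m3.png",s["img"],(255,110,375,205),6.5)
```

```text
tcp [0.486  0.074  0.0722] yaw(toolx) 1.5724 tilt 0.0035 w 0.0655
shift units [ 0.005 -0.021  0.222]
turn units [ 0.0022 -0.0003  0.001 ]
[ 0.0380442   0.40564228 -2.1912988 ] [ 0.05918336 -0.01726023 -0.0344407 ]
```

View pics/m3.png

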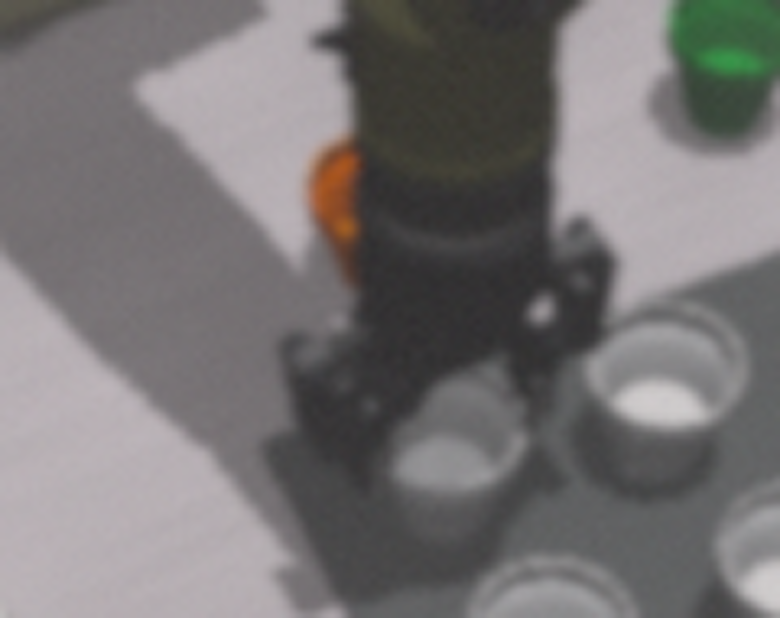

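Request:
apply_moves --moves "0 0 -0.3 0 0 0 0;0 0 -0.4 0 0 0 0;0 0 -0.3 0 0 0 0;-0.3 -0.02 0 0 0 0 0;-0.45 -0.04 0 0 0 0 0"

```text
time: 17.95
tool_pos: [0.4801, -0.0006, 0.1715]
tcp_rot: [2.213, 2.226, 0.005]
contact_force: [0.6, -1.2, -1.3]
width: 0.0654
```

Request:
apply_moves --moves "-0.45 -0.04 0 0 0 0 0;-0.45 -0.04 0 0 0 0 0;-0.45 -0.04 0 0 0 0 0;-0.45 -0.02 0 0 0 0 0;0 0 0 0 0 0 0"

```text
time: 18.45
tool_pos: [0.4647, -0.1862, 0.1701]
tcp_rot: [2.226, 2.214, -0.002]
contact_force: [0.7, 1.4, -1.7]
width: 0.0653
```

Run:
```python
from h import *
go(.466,-.185,.09,np.radians(90));print(sense()["contact_force"],sense()["wrist_torque"])
s=read_camera("scene");save("m4.png",s["img"],(180,120,300,260),5)
t=read_camera("top");save("m5.png",t["img"],(350,180,430,260),7)
```

```text
tcp [ 0.4647 -0.1862  0.1701] yaw(toolx) 1.5654 tilt 0.0027 w 0.0653
shift units [0.015 0.012 0.801]
turn units [ 0.0003  0.0017 -0.0034]
[ 0.67910955  1.37509629 -1.71386739] [0.06906284 0.02341939 0.0282879 ]
```

View pics/m4.png

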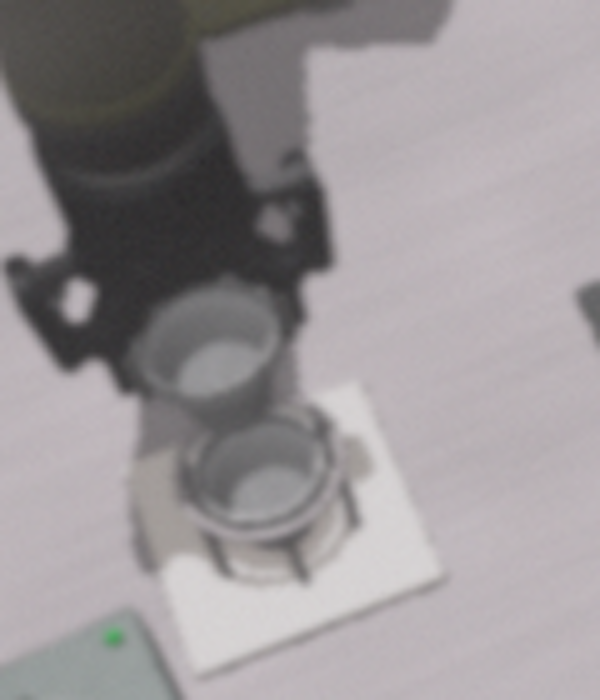

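View pics/m5.png

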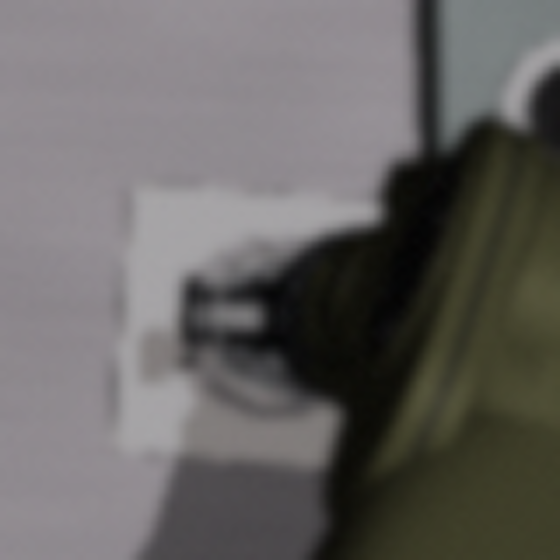

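Run:
```python
from h import *
s=read_camera("scene")
print(cast(s,(180+212/5,120+346/5),.193)[:2],cast(s,(180+259/5,120+470/5),.073)[:2])
```

```text
[ 0.47239353 -0.18612725] [ 0.46928984 -0.18645811]
```

The held cup's rim is about 3 mm further in +x than the base cup's in the same view, within the mouth's tolerance. I'll lower it with a small correction.

Request:
apply_moves --moves "0 -0.02 0.3 0 0 0 0;0 0 0.3 0 0 0 0;0 0 0.2 0 0 0 0;0 0 0 0 0 0 0"

```text
time: 19.0
tool_pos: [0.4607, -0.1787, 0.0878]
tcp_rot: [-2.213, -2.222, 0.004]
contact_force: [0.2, 0.2, -1.1]
width: 0.0655
```

Request:
apply_moves --moves "0 0 0.08 0 0 0 0;0 0 0.05 0 0 0 0;0 0 0 0 0 0 0"

```text
time: 19.3
tool_pos: [0.463, -0.1809, 0.0774]
tcp_rot: [2.219, 2.224, 0.0]
contact_force: [0.4, 0.1, -1.1]
width: 0.0656
```

Run:
```python
from h import *
go(.466,-.185,.074,np.radians(90));print(sense()["contact_force"],sense()["wrist_torque"])
s=read_camera("scene");save("m6.png",s["img"],(180,120,300,260),5)
```

```text
tcp [ 0.463  -0.1809  0.0774] yaw(toolx) 1.573 tilt 0.0001 w 0.0656
shift units [-0.041  0.03   0.034]
turn units [ 0.     -0.      0.0014]
[ 0.44780894  0.14824249 -1.11848185] [-0.00645567 -0.01462331 -0.02392842]
```

View pics/m6.png

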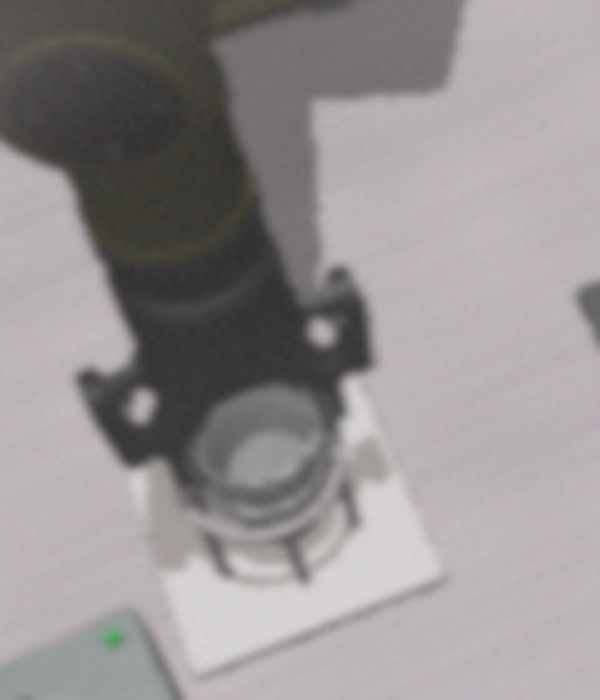

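Request:
apply_moves --moves "-0.04 0.02 0 0 0 0 0;0 0 0.03 0 0 0 0;0 0 0.02 0 0 0 0;0 0 0 0 0 0 0;0 0 0 0 0 0 0"

```text
time: 19.85
tool_pos: [0.4653, -0.1856, 0.0727]
tcp_rot: [2.219, 2.222, 0.0]
contact_force: [-1.2, -0.4, 2.3]
width: 0.0659
```

Run:
```python
from h import *
go(.466,-.185,.074,np.radians(90));print(sense()["contact_force"],sense()["wrist_torque"])
```

```text
tcp [ 0.4653 -0.1856  0.0727] yaw(toolx) 1.5721 tilt 0.0011 w 0.0659
shift units [ 0.006  0.007 -0.013]
turn units [0.0006 0.0004 0.0009]
[-1.19862055 -0.40783889  2.25552657] [-0.09832155  0.12683201 -0.04597969]
```

Request:
apply_moves --moves "0 0 0 0 0 0 1;0 0 0 0 0 0 1;0 0 0 0 0 0 1;0 0 0 0 0 0 1;0 0 -0.2 0 0 0 1"

```text
time: 20.35
tool_pos: [0.4627, -0.1844, 0.0903]
tcp_rot: [-2.216, -2.22, 0.003]
contact_force: [-0.8, -0.3, -0.1]
width: 0.085
```

Request:
apply_moves --moves "0 0 -0.4 0 0 0 1;0 0 -0.4 0 0 0 1;0.45 0.2 -0.1 0 0 0 1;0.45 0.2 0 0 0 0 1;0.45 0.2 0 0 0 0 1"

```text
time: 20.85
tool_pos: [0.5256, -0.0494, 0.1832]
tcp_rot: [2.22, 2.22, 0.002]
contact_force: [0.2, -1.0, 0.1]
width: 0.0854
```

Request:
apply_moves --moves "0.45 0.2 0 0 0 0 1;0.45 0.2 0 0 0 0 1;0.3 0.15 0 0 0 0 1;0 0 0 0 0 0 1;0 0 0 0 0 0 1"

```text
time: 21.35
tool_pos: [0.5792, 0.0703, 0.1817]
tcp_rot: [-2.218, -2.225, 0.002]
contact_force: [-0.1, -1.3, 0.1]
width: 0.0852
```

Run:
```python
from h import *
go(.5825,.070,.0525,np.radians(90))
s=read_camera("scene");save("n1.png",s["img"],(140,120,450,330),2.5)
t=read_camera("top");save("n2.png",t["img"],(225,150,480,280),3.1)
for f in floors(t,(244,172,326,228),140): print(f)
```

```text
tcp [0.5792 0.0703 0.1817] yaw(toolx) 1.5741 tilt 0.0012 w 0.0852
shift units [-0.002  0.035  1.292]
turn units [-0.0007  0.0004  0.0021]
(np.int32(87), array([256.4, 183.2]), array([0.6011, 0.2847]))
(np.int32(20), array([282. , 186.4]), array([0.5922, 0.1924]))
(np.int32(89), array([251.2, 212.8]), array([0.4944, 0.2995]))
(np.int32(35), array([281.5, 216.1]), array([0.4857, 0.1907]))
```

View pics/n1.png

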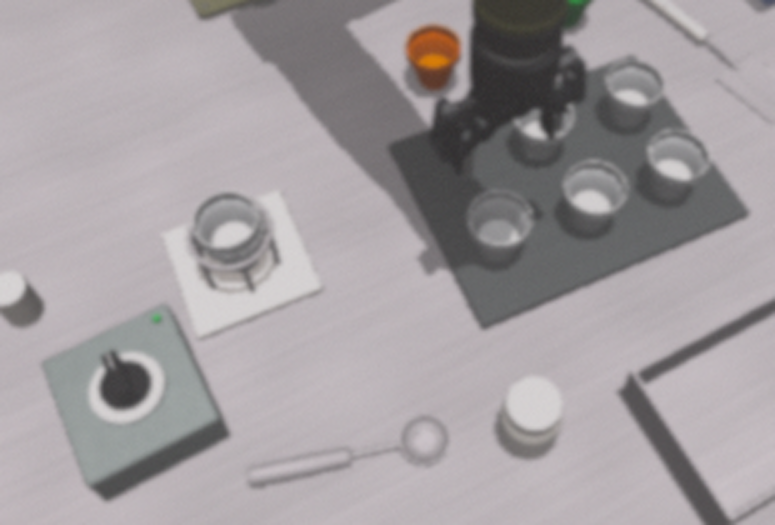

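View pics/n2.png

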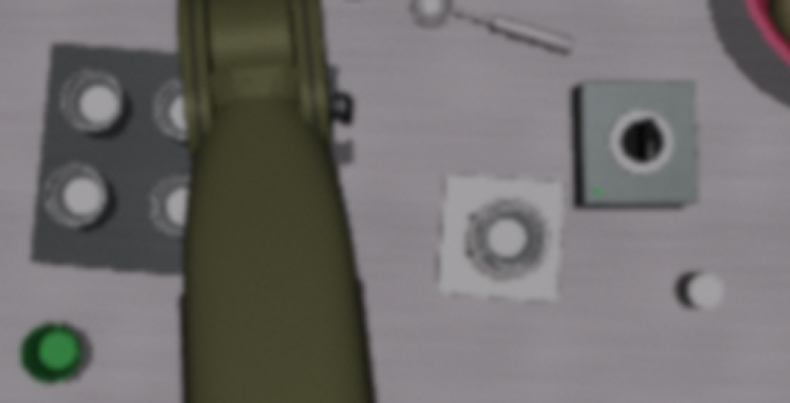

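The first cup is nested, with its rim above the cage at crop (230,220), and the other five are unmoved. Next I take the cup at crop (500,220).

Request:
apply_moves --moves "0 0.035 0.3 0 0 0 1;0 0 0.4 0 0 0 1;0 0 0.4 0 0 0 1;0 0 0.19 0 0 0 1;0 0 0 0 0 0 1"

```text
time: 21.95
tool_pos: [0.5792, 0.0677, 0.0502]
tcp_rot: [-2.219, -2.217, 0.009]
contact_force: [-0.4, -0.2, 0.6]
width: 0.0852
```

Request:
apply_moves --moves "0 0 0 0 0 0 1;0 0 0 0 0 0 1"

```text
time: 22.15
tool_pos: [0.5843, 0.0692, 0.0551]
tcp_rot: [2.219, 2.221, 0.004]
contact_force: [-0.1, 0.1, 0.2]
width: 0.0854
```

Run:
```python
from h import *
go(.5825,.070,.0525,np.radians(90));print(sense()["contact_force"])
s=read_camera("scene");save("n3.png",s["img"],(270,130,390,225),6.5)
```

```text
tcp [0.5843 0.0692 0.0551] yaw(toolx) 1.5713 tilt 0.0032 w 0.0854
shift units [ 0.008 -0.018  0.026]
turn units [ 0.002  -0.0002  0.0003]
[-0.09870633  0.11178778  0.15921101]
```

View pics/n3.png

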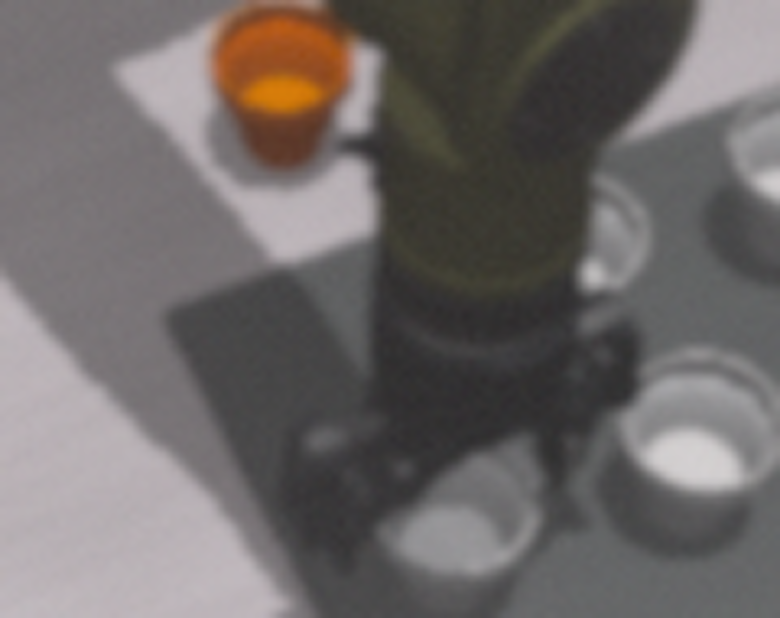

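Good straddle. I'll close and lift.

Request:
apply_moves --moves "0 0 0.02 0 0 0 0;0 0 0 0 0 0 0;0 0 0 0 0 0 0;0 0 0 0 0 0 0;0 0 0 0 0 0 0"

```text
time: 22.7
tool_pos: [0.5843, 0.07, 0.0532]
tcp_rot: [2.218, 2.222, 0.004]
contact_force: [-0.8, 0.2, 7.0]
width: 0.0659
```

Request:
apply_moves --moves "0 0 0 0 0 0 0;0 0 0 0 0 0 0"

```text
time: 22.9
tool_pos: [0.5843, 0.07, 0.0532]
tcp_rot: [2.218, 2.222, 0.004]
contact_force: [-0.8, -0.6, 7.0]
width: 0.066
```

Request:
apply_moves --moves "0 0 -0.2 0 0 0 0;0 0 -0.4 0 0 0 0;0 0 -0.4 0 0 0 0;0 0 -0.3 0 0 0 0;0 0 0 0 0 0 0"

```text
time: 23.4
tool_pos: [0.5863, 0.0702, 0.1868]
tcp_rot: [2.215, 2.219, 0.012]
contact_force: [0.5, 0.3, -0.5]
width: 0.0657
```

Run:
```python
from h import *
go(.4645,-.185,.185,np.radians(90));print(sense()["contact_force"])
```

```text
tcp [0.5863 0.0702 0.1868] yaw(toolx) 1.5726 tilt 0.0101 w 0.0657
shift units [-2.550e+00 -1.222e+00  2.000e-03]
turn units [ 0.0064 -0.0007  0.0011]
[ 0.54452528  0.29603118 -0.4977949 ]
```

Request:
apply_moves --moves "-0.425 -0.2 0 0 0 0 0;-0.425 -0.2 0 0 0 0 0;-0.425 -0.2 0 0 0 0 0;-0.425 -0.2 0 0 0 0 0;-0.425 -0.2 0 0 0 0 0"

```text
time: 23.9
tool_pos: [0.4816, -0.1441, 0.1804]
tcp_rot: [-2.218, -2.223, 0.001]
contact_force: [-0.3, -0.1, -1.3]
width: 0.0657
```

Request:
apply_moves --moves "-0.425 -0.18 0 0 0 0 0;0 0 0.2 0 0 0 0;0 0 0.3 0 0 0 0;0 0 0 0 0 0 0;0 0 0 0 0 0 0"

```text
time: 24.4
tool_pos: [0.4642, -0.1849, 0.1306]
tcp_rot: [-2.218, -2.222, 0.002]
contact_force: [0.3, -0.1, -1.3]
width: 0.0654
```

Run:
```python
from h import *
go(.466,-.1855,.0952,np.radians(90));print(sense()["contact_force"])
s=read_camera("scene");save("n4.png",s["img"],(180,120,300,260),5)
```

```text
tcp [ 0.4642 -0.1849  0.1306] yaw(toolx) 1.5725 tilt 0.0029 w 0.0654
shift units [-0.006  0.019  0.354]
turn units [-0.0017 -0.0007  0.0011]
[ 0.28860784 -0.0773359  -1.31969208]
```

View pics/n4.png

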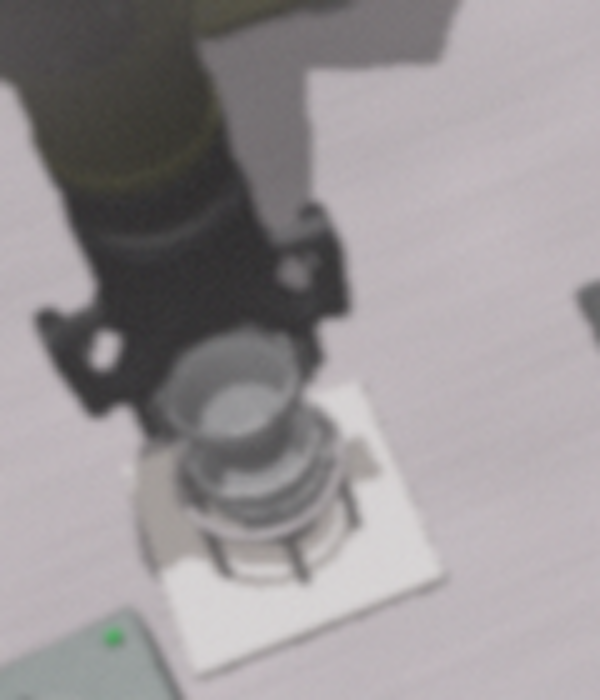

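The held cup is centred over the stack. I'll lower it home.

Request:
apply_moves --moves "0 0.015 0.2 0 0 0 0;0 0 0.1 0 0 0 0;0 0 0.04 0 0 0 0;0 0 0.02 0 0 0 0;0 0 0 0 0 0 0"

```text
time: 24.95
tool_pos: [0.4671, -0.1854, 0.0956]
tcp_rot: [2.219, 2.223, 0.0]
contact_force: [-0.4, -0.6, -0.1]
width: 0.066
```

Request:
apply_moves --moves "0 0 0 0 0 0 0;0 0 0 0 0 0 0"

```text
time: 25.15
tool_pos: [0.4672, -0.1856, 0.0958]
tcp_rot: [2.219, 2.223, 0.001]
contact_force: [-0.3, 0.1, -1.0]
width: 0.0658
```

Request:
apply_moves --moves "0 0 0.01 0 0 0 0;0 0 0 0 0 0 1;0 0 0 0 0 0 1;0 0 0 0 0 0 1;0 0 0 0 0 0 1"

```text
time: 25.65
tool_pos: [0.4667, -0.1855, 0.0942]
tcp_rot: [-2.22, -2.223, 0.0]
contact_force: [-0.2, -0.0, -0.4]
width: 0.0855
```

Request:
apply_moves --moves "0 0 -0.2 0 0 0 1;0 0 -0.4 0 0 0 1;0 0 -0.4 0 0 0 1;0.45 0.03 0 0 0 0 1;0.45 0.03 0 0 0 0 1"

```text
time: 26.15
tool_pos: [0.4741, -0.0957, 0.196]
tcp_rot: [2.221, 2.217, 0.004]
contact_force: [0.2, 0.7, 0.3]
width: 0.0853
```

Request:
apply_moves --moves "0.45 0.03 0 0 0 0 1;0.45 0.03 0 0 0 0 1;0.45 0.03 0 0 0 0 1;0.45 0.03 0 0 0 0 1;0.45 0.03 0 0 0 0 1"

```text
time: 26.65
tool_pos: [0.4871, 0.1314, 0.1943]
tcp_rot: [2.22, 2.223, 0.0]
contact_force: [0.2, 0.1, -1.0]
width: 0.0851
```

Request:
apply_moves --moves "0.45 0.03 0 0 0 0 1;0 0 0 0 0 0 1;0 0 0 0 0 0 1"

```text
time: 26.95
tool_pos: [0.4899, 0.1754, 0.1939]
tcp_rot: [2.217, 2.226, -0.002]
contact_force: [0.1, -0.7, -0.5]
width: 0.0852
```

Run:
```python
from h import *
go(.4895,.179,.0525,np.radians(90))
s=read_camera("scene");save("p1.png",s["img"],(140,120,450,330),2.5)
t=read_camera("top");save("p2.png",t["img"],(225,150,480,280),3.1)
for f in floors(t,(244,172,326,228),140): print(f)
```

```text
tcp [0.4899 0.1754 0.1939] yaw(toolx) 1.5749 tilt 0.001 w 0.0852
shift units [ 0.038 -0.003  1.414]
turn units [-0.0004  0.0005  0.0026]
(np.int32(24), array([254.7, 180.5]), array([0.6109, 0.2914]))
(np.int32(93), array([285.4, 185.9]), array([0.5941, 0.1801]))
```

View pics/p1.png

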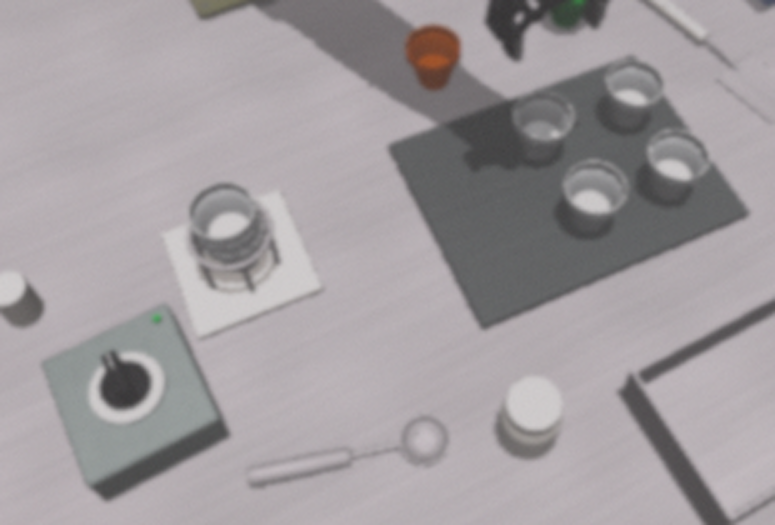

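View pics/p2.png

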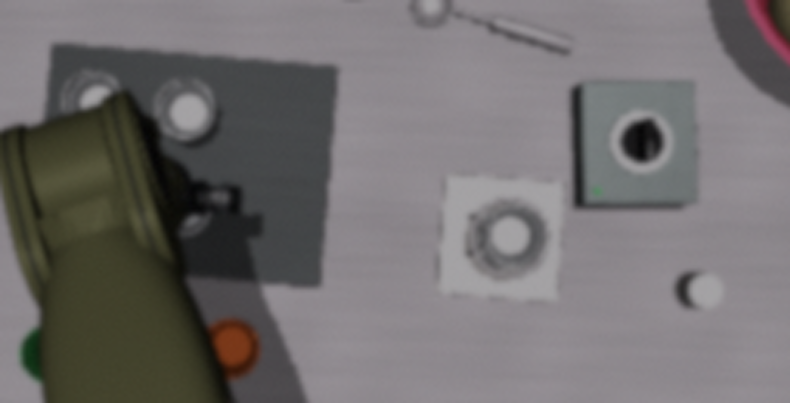

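Two cups are nested and the other four haven't moved. Next is the cup at crop (543,125).

Request:
apply_moves --moves "0.035 0 0.4 0 0 0 1;0 0 0.4 0 0 0 1;0 0 0.4 0 0 0 1;0 0 0.2 0 0 0 1;0 0 0 0 0 0 1"

```text
time: 27.55
tool_pos: [0.4872, 0.1753, 0.0514]
tcp_rot: [-2.221, -2.218, 0.011]
contact_force: [-0.2, 0.1, 0.1]
width: 0.0856
```

Request:
apply_moves --moves "0 0 0 0 0 0 1;0 0 0 0 0 0 1"

```text
time: 27.75
tool_pos: [0.4918, 0.1779, 0.0559]
tcp_rot: [2.22, 2.221, 0.004]
contact_force: [0.5, -0.1, 0.6]
width: 0.0856
```

Run:
```python
from h import *
go(.4895,.179,.0525,np.radians(90));print(sense()["contact_force"])
s=read_camera("scene");save("p3.png",s["img"],(290,90,410,185),6.5)
```

```text
tcp [0.4918 0.1779 0.0559] yaw(toolx) 1.5711 tilt 0.0031 w 0.0856
shift units [ 0.011 -0.023  0.034]
turn units [ 0.0018 -0.0006  0.0002]
[ 0.51242775 -0.10263187  0.58112401]
```

View pics/p3.png

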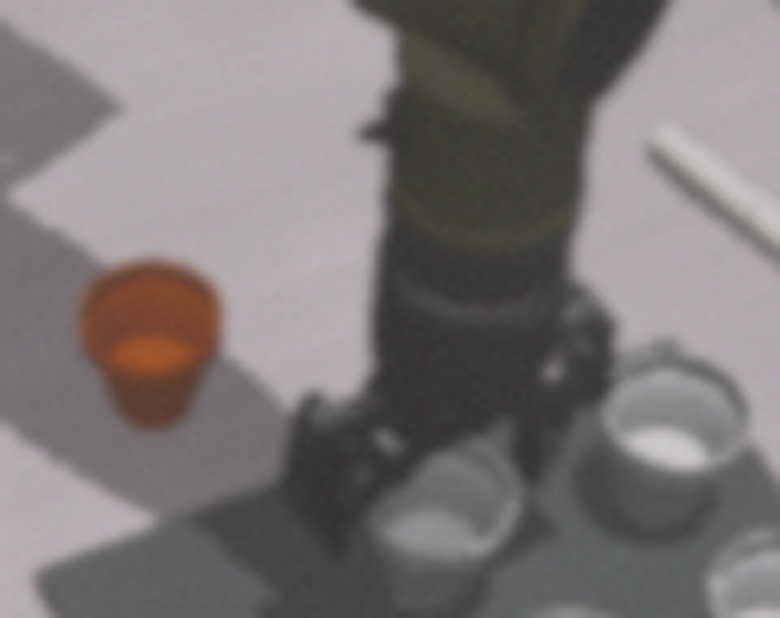

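Request:
apply_moves --moves "0.01 -0.01 0.03 0 0 0 1;0 0 0 0 0 0 0;0 0 0 0 0 0 0;0 0 0 0 0 0 0;0 0 0 0 0 0 0"

```text
time: 28.3
tool_pos: [0.4899, 0.1794, 0.0527]
tcp_rot: [2.219, 2.223, 0.003]
contact_force: [-1.8, 0.1, 8.0]
width: 0.0666
```

Request:
apply_moves --moves "0 0 0 0 0 0 0;0 0 0 0 0 0 0;0 0 0 0 0 0 0"

```text
time: 28.6
tool_pos: [0.4899, 0.1794, 0.0527]
tcp_rot: [2.219, 2.223, 0.003]
contact_force: [-0.9, 0.6, 8.0]
width: 0.0667
```

Request:
apply_moves --moves "0 0 -0.2 0 0 0 0;0 0 -0.4 0 0 0 0;0 0 -0.4 0 0 0 0;0 0 -0.3 0 0 0 0;0 0 -0.2 0 0 0 0"

```text
time: 29.1
tool_pos: [0.49, 0.1795, 0.204]
tcp_rot: [2.218, 2.223, 0.005]
contact_force: [0.8, 0.7, -1.0]
width: 0.0665
```

Request:
apply_moves --moves "-0.456 -0.03 0 0 0 0 0;-0.456 -0.03 0 0 0 0 0;-0.456 -0.03 0 0 0 0 0;-0.456 -0.03 0 0 0 0 0;-0.456 -0.03 0 0 0 0 0"

```text
time: 29.6
tool_pos: [0.474, -0.0504, 0.2014]
tcp_rot: [2.219, 2.224, 0.0]
contact_force: [0.5, 1.2, -1.6]
width: 0.0666
```

Request:
apply_moves --moves "-0.456 -0.03 0 0 0 0 0;-0.456 -0.03 0 0 0 0 0;-0.456 -0.03 0 0 0 0 0;0 0 0.25 0 0 0 0;0 0 0.25 0 0 0 0"

```text
time: 30.1
tool_pos: [0.4662, -0.1878, 0.1513]
tcp_rot: [2.222, 2.218, 0.002]
contact_force: [-0.7, -0.3, -1.9]
width: 0.0666
```

Request:
apply_moves --moves "0 0 0 0 0 0 0;0 0 0 0 0 0 0"

```text
time: 30.3
tool_pos: [0.4653, -0.1854, 0.1513]
tcp_rot: [-2.218, -2.223, 0.001]
contact_force: [0.0, -1.0, -1.0]
width: 0.0665
```

Run:
```python
from h import *
go(.466,-.1855,.1172,np.radians(90));print(sense()["contact_force"])
s=read_camera("scene");save("p4.png",s["img"],(180,120,300,260),5)
```

```text
tcp [ 0.4653 -0.1854  0.1513] yaw(toolx) 1.5727 tilt 0.0015 w 0.0665
shift units [-0.001  0.008  0.341]
turn units [-0.0009 -0.0004  0.0012]
[ 0.03334969 -1.01827539 -0.96831138]
```

View pics/p4.png

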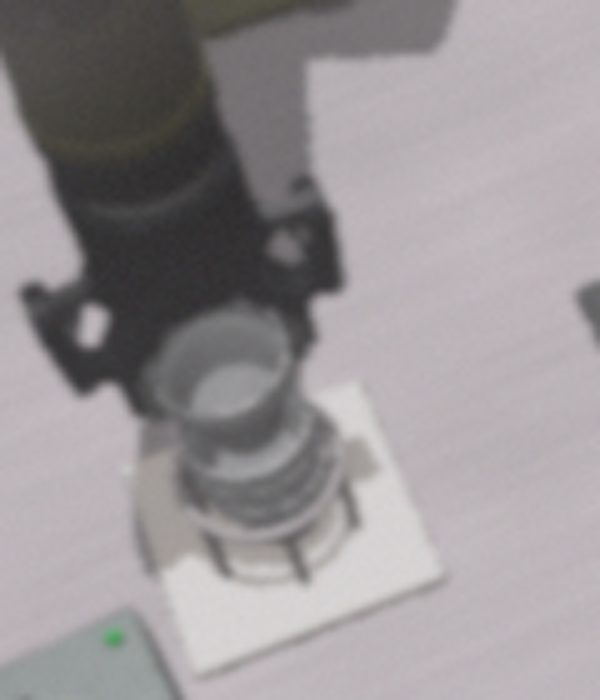

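Request:
apply_moves --moves "0 0 0.2 0 0 0 0;0 0 0.1 0 0 0 0;0 0 0.03 0 0 0 0;0 0 0.01 0 0 0 0;0 0 0 0 0 0 0"

```text
time: 30.85
tool_pos: [0.4662, -0.1858, 0.1178]
tcp_rot: [2.219, 2.223, 0.001]
contact_force: [-0.1, -0.5, -0.8]
width: 0.0665
```

Request:
apply_moves --moves "0 0 0 0 0 0 0;0 0 0 0 0 0 0"

```text
time: 31.05
tool_pos: [0.4662, -0.1859, 0.1178]
tcp_rot: [2.219, 2.223, 0.001]
contact_force: [-0.6, -0.6, -1.7]
width: 0.0663
```

Request:
apply_moves --moves "0 0 0.01 0 0 0 0;0 0 0 0 0 0 1;0 0 0 0 0 0 1;0 0 0 0 0 0 1;0 0 0 0 0 0 1"

```text
time: 31.55
tool_pos: [0.4659, -0.1858, 0.1163]
tcp_rot: [2.22, 2.223, 0.0]
contact_force: [0.5, 0.3, -0.3]
width: 0.0855
```

Request:
apply_moves --moves "0 0 -0.2 0 0 0 1;0 0 -0.4 0 0 0 1;0 0 -0.4 0 0 0 1;0.457 0.16 0 0 0 0 1;0.457 0.16 0 0 0 0 1"

```text
time: 32.05
tool_pos: [0.4992, -0.0947, 0.2183]
tcp_rot: [2.221, 2.216, 0.004]
contact_force: [0.1, -0.9, -0.3]
width: 0.0852
```

Request:
apply_moves --moves "0.457 0.16 0 0 0 0 1;0.457 0.16 0 0 0 0 1;0.457 0.16 0 0 0 0 1;0.457 0.16 0 0 0 0 1;0.457 0.16 0 0 0 0 1"

```text
time: 32.55
tool_pos: [0.5777, 0.1363, 0.2163]
tcp_rot: [2.219, 2.223, 0.0]
contact_force: [1.0, -0.1, -0.3]
width: 0.0853
```

Request:
apply_moves --moves "0.457 0.16 0 0 0 0 1;0 0 0 0 0 0 1;0 0 0 0 0 0 1;0 0 0 0 0 0 1"

```text
time: 32.95
tool_pos: [0.5927, 0.1792, 0.216]
tcp_rot: [-2.22, -2.223, 0.002]
contact_force: [-0.6, -0.3, -0.3]
width: 0.0856
```

Run:
```python
from h import *
go(.597,.180,.0525,np.radians(90))
s=read_camera("scene");save("q1.png",s["img"],(140,120,450,330),2.5)
```

```text
tcp [0.5927 0.1792 0.216 ] yaw(toolx) 1.572 tilt 0.0012 w 0.0856
shift units [0.009 0.045 1.635]
turn units [-0.0006  0.0004  0.0007]
```

View pics/q1.png

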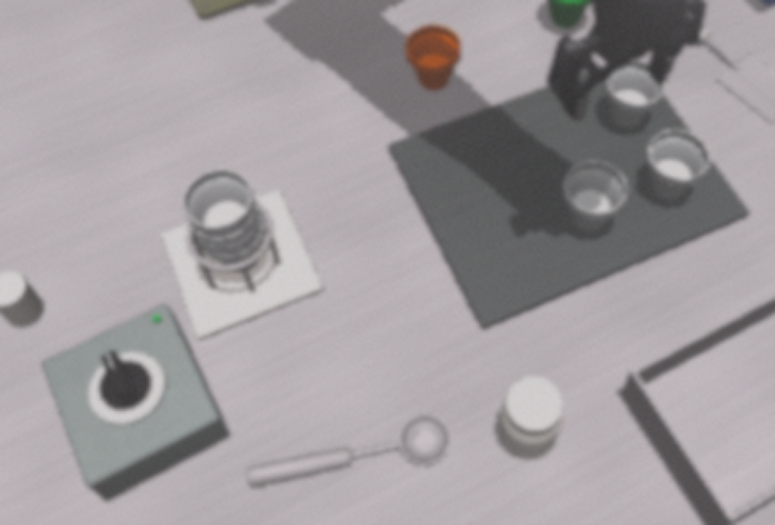

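Three cups are nested and three remain unmoved. Next is the cup at crop (595,190).

Request:
apply_moves --moves "0.01 0.03 0.4 0 0 0 1;0 0 0.4 0 0 0 1;0 0 0.4 0 0 0 1;0 0 0.35 0 0 0 1;0 0 0 0 0 0 1"

```text
time: 33.5
tool_pos: [0.5914, 0.178, 0.0566]
tcp_rot: [-2.219, -2.217, 0.015]
contact_force: [-1.1, -0.2, -0.6]
width: 0.0855
```

Request:
apply_moves --moves "0 0 0 0 0 0 1;0 0 0 0 0 0 1;0 0 0 0 0 0 1"

```text
time: 33.8
tool_pos: [0.5982, 0.1813, 0.064]
tcp_rot: [2.219, 2.221, 0.007]
contact_force: [0.4, 0.0, -0.8]
width: 0.0853
```

Run:
```python
from h import *
go(.597,.180,.0525,np.radians(90));print(sense()["contact_force"])
s=read_camera("scene");save("q3.png",s["img"],(315,120,435,215),6.5)
```

```text
tcp [0.5982 0.1813 0.064 ] yaw(toolx) 1.5719 tilt 0.0048 w 0.0853
shift units [-0.014 -0.013  0.115]
turn units [ 0.0029 -0.0009  0.0007]
[ 0.43086658  0.02076592 -0.76121179]
```

View pics/q3.png

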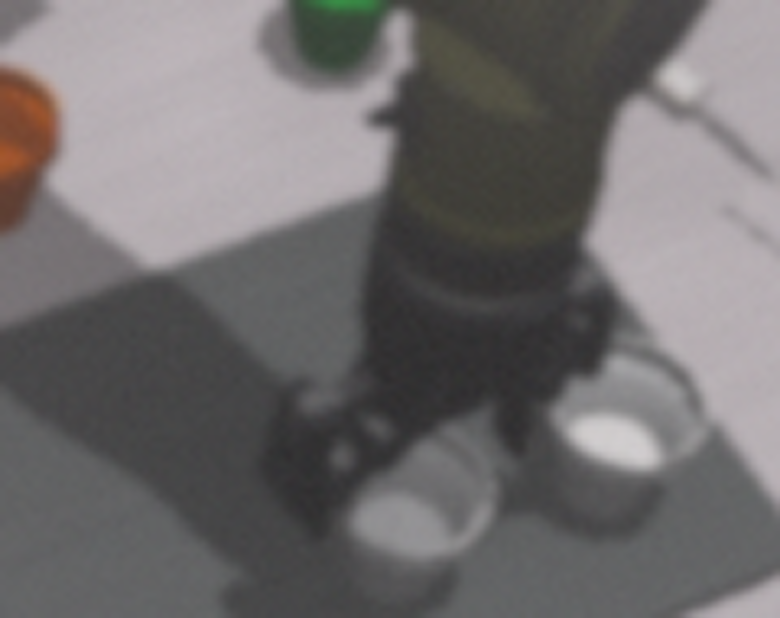

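Request:
apply_moves --moves "-0.01 0 0.11 0 0 0 1;0 0 0 0 0 0 1;0 0 0 0 0 0 1;0 0 0 0 0 0 0;0 0 0 0 0 0 0"

```text
time: 34.35
tool_pos: [0.5969, 0.1804, 0.051]
tcp_rot: [2.219, 2.223, 0.002]
contact_force: [1.5, 0.4, -1.0]
width: 0.0652
```

Request:
apply_moves --moves "0 0 0 0 0 0 0;0 0 0 0 0 0 0;0 0 0 0 0 0 0;0 0 0 0 0 0 0;0 0 0 0 0 0 0"

```text
time: 34.85
tool_pos: [0.5968, 0.1803, 0.0508]
tcp_rot: [2.219, 2.223, 0.002]
contact_force: [0.0, 0.7, 4.3]
width: 0.0648
```

Request:
apply_moves --moves "0 0 -0.2 0 0 0 0;0 0 -0.4 0 0 0 0;0 0 -0.4 0 0 0 0;0 0 -0.4 0 0 0 0;0 0 -0.3 0 0 0 0"

```text
time: 35.35
tool_pos: [0.5959, 0.1798, 0.2218]
tcp_rot: [2.22, 2.223, -0.0]
contact_force: [0.9, -0.0, -1.4]
width: 0.0651
```

Request:
apply_moves --moves "-0.457 -0.163 0 0 0 0 0;-0.457 -0.163 0 0 0 0 0;-0.457 -0.163 0 0 0 0 0;-0.457 -0.163 0 0 0 0 0;-0.457 -0.163 0 0 0 0 0"

```text
time: 35.85
tool_pos: [0.5131, -0.0501, 0.2192]
tcp_rot: [-2.218, -2.222, 0.003]
contact_force: [0.6, -0.5, -1.1]
width: 0.0648
```

Request:
apply_moves --moves "-0.457 -0.163 0 0 0 0 0;-0.457 -0.163 0 0 0 0 0;-0.457 -0.163 0 0 0 0 0;0 0 0.25 0 0 0 0;0 0 0.25 0 0 0 0"

```text
time: 36.35
tool_pos: [0.4654, -0.1876, 0.1695]
tcp_rot: [2.224, 2.219, -0.0]
contact_force: [-0.6, 0.9, -1.5]
width: 0.065
```

Request:
apply_moves --moves "0 0 0 0 0 0 0;0 0 0 0 0 0 0;0 0 0 0 0 0 0"

```text
time: 36.65
tool_pos: [0.467, -0.1856, 0.1711]
tcp_rot: [2.218, 2.223, 0.001]
contact_force: [0.1, -0.2, -1.2]
width: 0.0651
```

Run:
```python
from h import *
go(.466,-.1855,.1368,np.radians(90));print(sense()["contact_force"])
s=read_camera("scene");save("q4.png",s["img"],(180,120,300,260),5)
```

```text
tcp [ 0.467  -0.1856  0.1711] yaw(toolx) 1.5731 tilt 0.001 w 0.0651
shift units [ 0.002 -0.011  0.343]
turn units [0.0006 0.0003 0.0015]
[ 0.13679508 -0.24012534 -1.24558615]
```

View pics/q4.png

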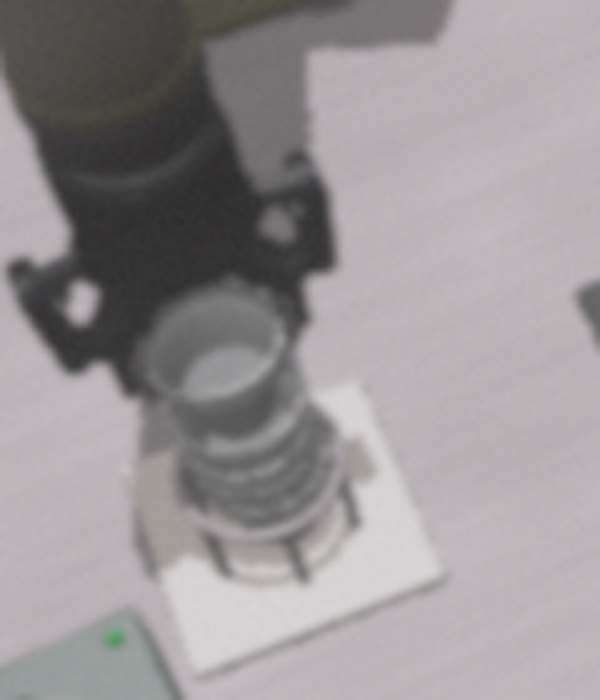

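Request:
apply_moves --moves "0 -0.01 0.2 0 0 0 0;0 0 0.1 0 0 0 0;0 0 0.03 0 0 0 0;0 0 0.01 0 0 0 0;0 0 0 0 0 0 0"

```text
time: 37.2
tool_pos: [0.4658, -0.1858, 0.1368]
tcp_rot: [2.219, 2.223, 0.001]
contact_force: [0.3, 0.3, -0.7]
width: 0.065
```

Request:
apply_moves --moves "0 0 0 0 0 0 0;0 0 0 0 0 0 0;0 0 0 0 0 0 0"

```text
time: 37.5
tool_pos: [0.4658, -0.1859, 0.1367]
tcp_rot: [2.219, 2.223, 0.001]
contact_force: [-0.4, 0.7, 1.3]
width: 0.0654
```

Contact came at the expected height. I'll release and go for the fifth cup.

Request:
apply_moves --moves "0 0 0 0 0 0 1;0 0 0 0 0 0 1;0 0 0 0 0 0 1;0 0 0 0 0 0 1;0 0 0 0 0 0 1"

```text
time: 38.0
tool_pos: [0.4654, -0.1858, 0.1362]
tcp_rot: [-2.22, -2.223, 0.0]
contact_force: [0.1, 0.1, 0.1]
width: 0.0854
```

Request:
apply_moves --moves "0 0 -0.2 0 0 0 1;0 0 -0.4 0 0 0 1;0 0 -0.4 0 0 0 1;0.48 0.03 0 0 0 0 1;0.48 0.03 0 0 0 0 1"

```text
time: 38.5
tool_pos: [0.4727, -0.09, 0.238]
tcp_rot: [2.221, 2.216, 0.004]
contact_force: [0.1, 0.6, -0.8]
width: 0.0859
```

Request:
apply_moves --moves "0.48 0.03 0 0 0 0 1;0.48 0.03 0 0 0 0 1;0.48 0.03 0 0 0 0 1;0.48 0.03 0 0 0 0 1;0.48 0.03 0 0 0 0 1"

```text
time: 39.0
tool_pos: [0.4857, 0.1522, 0.2364]
tcp_rot: [2.219, 2.223, 0.001]
contact_force: [1.5, -0.7, -0.1]
width: 0.0856
```

Request:
apply_moves --moves "0.48 0.03 0 0 0 0 1;0.48 0.03 0 0 0 0 1;0.48 0.03 0 0 0 0 1;0 0 0 0 0 0 1;0 0 0 0 0 0 1"

```text
time: 39.5
tool_pos: [0.4943, 0.2952, 0.2357]
tcp_rot: [2.217, 2.226, -0.002]
contact_force: [0.7, 0.8, 0.2]
width: 0.0856
```

Run:
```python
from h import *
go(.4975,.2993,.0515,np.radians(90))
s=read_camera("scene");save("r1.png",s["img"],(140,100,450,310),2.5)
t=read_camera("top")
for f in floors(t,(244,172,326,228),140): print(f)
save("r2.png",s["img"],(360,120,440,205),7)
```

```text
tcp [0.4943 0.2952 0.2357] yaw(toolx) 1.5748 tilt 0.0012 w 0.0856
shift units [0.042 0.034 1.842]
turn units [-0.0004  0.0006  0.0026]
(np.int32(102), array([256.5, 183.1]), array([0.6016, 0.2846]))
```

View pics/r1.png

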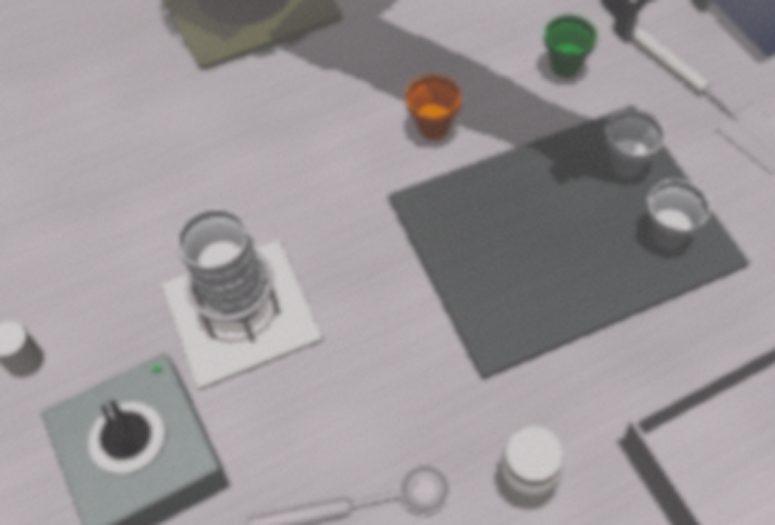

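View pics/r2.png

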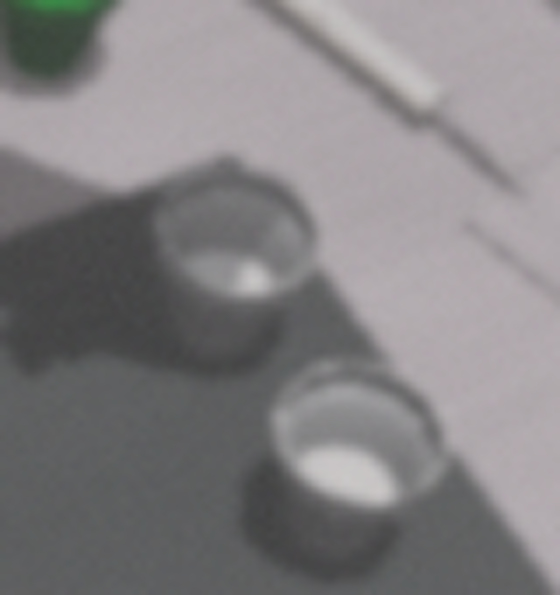

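Run:
```python
from h import *
s=read_camera("scene")
print(cast(s,(393.9,153.6),.076)[:2],cast(s,(411.1,181.4),.076)[:2])
```

```text
[0.50025201 0.29619438] [0.60337248 0.28328596]
```

Request:
apply_moves --moves "0.035 0.03 0.4 0 0 0 1;0 0 0.4 0 0 0 1;0 0 0.4 0 0 0 1;0 0 0 0 0 0 1;0 0 0 0 0 0 1"

```text
time: 40.15
tool_pos: [0.4975, 0.2964, 0.1167]
tcp_rot: [-2.221, -2.221, 0.002]
contact_force: [0.6, 1.0, 0.9]
width: 0.0855
```

Run:
```python
from h import *
go(.4975,.2993,.0515,np.radians(90));print(sense()["contact_force"])
s=read_camera("scene");save("r3.png",s["img"],(330,80,450,175),6.5)
```

```text
tcp [0.4975 0.2964 0.1167] yaw(toolx) 1.5707 tilt 0.0014 w 0.0855
shift units [0.029 0.001 0.652]
turn units [-0.0008  0.0005 -0.0001]
[0.56775222 1.01387554 0.88327271]
```

View pics/r3.png

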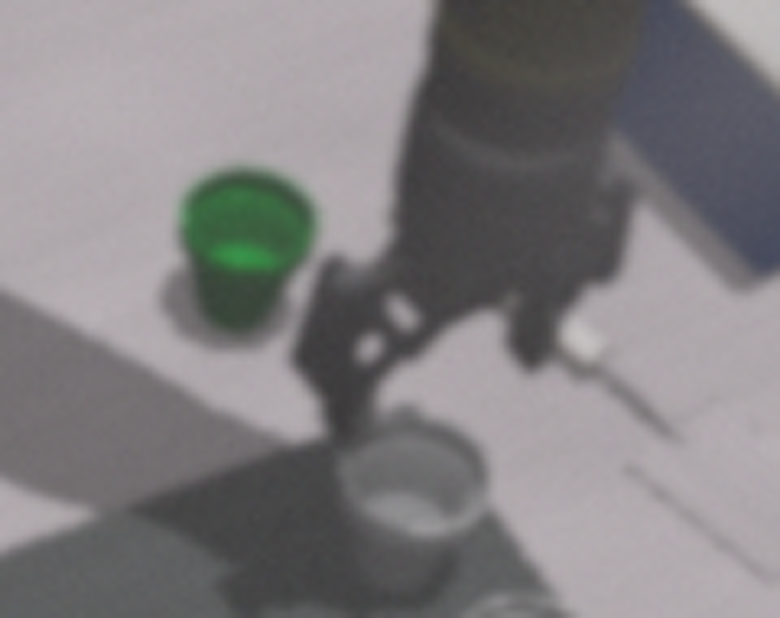

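The fingertips at (345,430) and (530,365) straddle the cup, and the green look-alike is clear. I'll descend.

Request:
apply_moves --moves "0.015 0.01 0.3 0 0 0 1;0 0 0.3 0 0 0 1;0 0 0.04 0 0 0 1;0 0 0 0 0 0 1;0 0 0 0 0 0 1"

```text
time: 40.7
tool_pos: [0.5004, 0.3002, 0.0547]
tcp_rot: [2.219, 2.222, 0.006]
contact_force: [0.1, 0.8, 0.3]
width: 0.0854
```

Run:
```python
from h import *
go(.499,.298,.0515,np.radians(90));print(sense()["contact_force"])
s=read_camera("scene");save("r4.png",s["img"],(330,80,450,175),6.5)
```

```text
tcp [0.5004 0.3002 0.0547] yaw(toolx) 1.5722 tilt 0.004 w 0.0854
shift units [-0.022 -0.014  0.032]
turn units [ 0.0022 -0.0013  0.0009]
[0.123251   0.8372025  0.25500328]
```

View pics/r4.png

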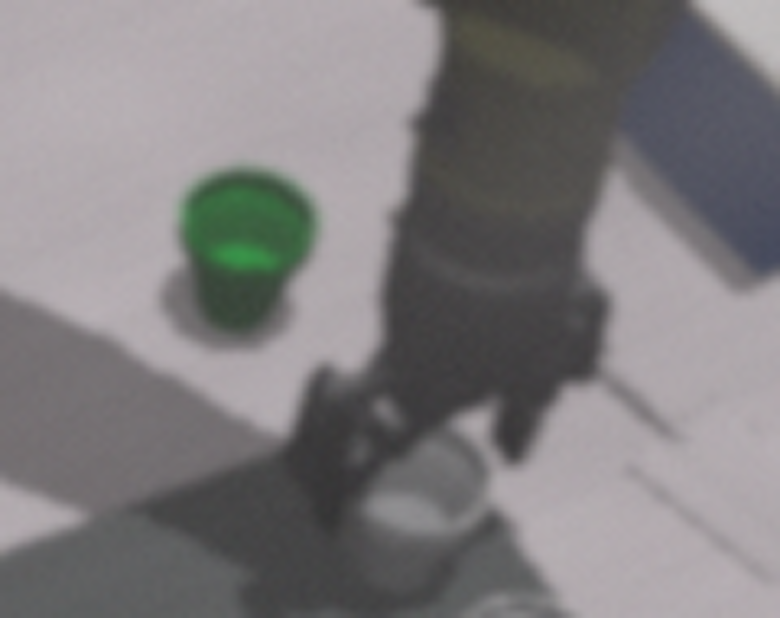

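Request:
apply_moves --moves "-0.015 -0.01 0.03 0 0 0 1;0 0 0 0 0 0 1;0 0 0 0 0 0 0;0 0 0 0 0 0 0;0 0 0 0 0 0 0"

```text
time: 41.25
tool_pos: [0.4981, 0.298, 0.0505]
tcp_rot: [2.219, 2.223, 0.002]
contact_force: [-0.6, -1.4, 6.9]
width: 0.0663
```

Request:
apply_moves --moves "0 0 0 0 0 0 0;0 0 0 0 0 0 0;0 0 0 0 0 0 0;0 0 0 0 0 0 0"

```text
time: 41.65
tool_pos: [0.4981, 0.298, 0.0505]
tcp_rot: [2.219, 2.223, 0.002]
contact_force: [-1.2, -0.8, 5.4]
width: 0.0666
```

Request:
apply_moves --moves "0 0 -0.2 0 0 0 0;0 0 -0.4 0 0 0 0;0 0 -0.4 0 0 0 0;0 0 -0.4 0 0 0 0;0 0 -0.4 0 0 0 0"

```text
time: 42.15
tool_pos: [0.4972, 0.2975, 0.2306]
tcp_rot: [-2.219, -2.223, 0.001]
contact_force: [2.0, 1.2, -1.5]
width: 0.0663
```

Request:
apply_moves --moves "-0.48 -0.03 0 0 0 0 0;-0.48 -0.03 0 0 0 0 0;-0.48 -0.03 0 0 0 0 0;-0.48 -0.03 0 0 0 0 0;-0.48 -0.03 0 0 0 0 0"

```text
time: 42.65
tool_pos: [0.4823, 0.0561, 0.2292]
tcp_rot: [2.219, 2.224, -0.0]
contact_force: [1.1, -0.2, -0.9]
width: 0.0667
```

Request:
apply_moves --moves "-0.48 -0.03 0 0 0 0 0;-0.48 -0.03 0 0 0 0 0;-0.48 -0.03 0 0 0 0 0;-0.48 -0.03 0 0 0 0 0;-0.48 -0.03 0 0 0 0 0"

```text
time: 43.15
tool_pos: [0.4677, -0.1841, 0.2292]
tcp_rot: [-2.22, -2.223, -0.0]
contact_force: [1.0, -0.1, -1.3]
width: 0.0663
```

Request:
apply_moves --moves "-0.035 -0.02 0.2 0 0 0 0;0 0 0.15 0 0 0 0;0 0 0 0 0 0 0;0 0 0 0 0 0 0;0 0 0 0 0 0 0"

```text
time: 43.65
tool_pos: [0.467, -0.1856, 0.1951]
tcp_rot: [2.218, 2.223, 0.001]
contact_force: [-0.2, -0.3, -1.6]
width: 0.0666
```

Run:
```python
from h import *
go(.466,-.1855,.1585,np.radians(90));print(sense()["contact_force"])
s=read_camera("scene");save("r5.png",s["img"],(180,120,300,260),5)
```

```text
tcp [ 0.467  -0.1856  0.1951] yaw(toolx) 1.5732 tilt 0.0013 w 0.0666
shift units [ 0.001 -0.01   0.366]
turn units [0.0007 0.0003 0.0015]
[-0.16383944 -0.27347158 -1.57263252]
```

View pics/r5.png

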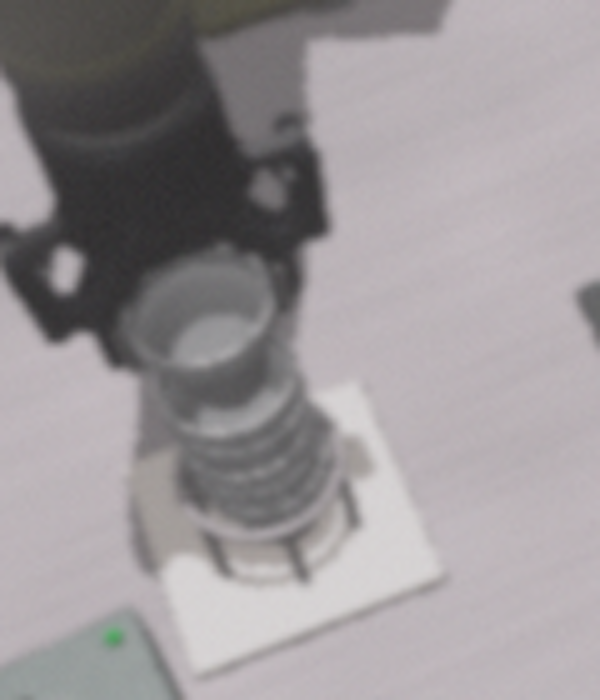

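Request:
apply_moves --moves "0 -0.01 0.2 0 0 0 0;0 0 0.12 0 0 0 0;0 0 0.03 0 0 0 0;0 0 0.01 0 0 0 0;0 0 0 0 0 0 0"

```text
time: 44.2
tool_pos: [0.466, -0.1858, 0.159]
tcp_rot: [2.218, 2.223, 0.001]
contact_force: [-0.0, 0.3, -0.6]
width: 0.0663
```

Request:
apply_moves --moves "0 0 0 0 0 0 0;0 0 0 0 0 0 0;0 0 0 0 0 0 0"

```text
time: 44.5
tool_pos: [0.4656, -0.1859, 0.1586]
tcp_rot: [2.219, 2.223, 0.0]
contact_force: [0.1, 0.1, -1.2]
width: 0.0666
```

Request:
apply_moves --moves "0 0 0.005 0 0 0 0;0 0 0 0 0 0 1;0 0 0 0 0 0 1;0 0 0 0 0 0 1;0 0 0 0 0 0 1"

```text
time: 45.0
tool_pos: [0.4654, -0.1857, 0.1577]
tcp_rot: [-2.22, -2.223, 0.0]
contact_force: [0.9, 0.4, 0.7]
width: 0.0859
```

Request:
apply_moves --moves "0 0 -0.2 0 0 0 1;0 0 -0.4 0 0 0 1;0 0 -0.3 0 0 0 1;0.469 0.135 0 0 0 0 1;0.469 0.135 0 0 0 0 1"

```text
time: 45.5
tool_pos: [0.4934, -0.0922, 0.2493]
tcp_rot: [2.222, 2.217, 0.003]
contact_force: [1.3, 0.1, -0.4]
width: 0.0852
```

Request:
apply_moves --moves "0.469 0.135 0 0 0 0 1;0.469 0.135 0 0 0 0 1;0.469 0.135 0 0 0 0 1;0.469 0.135 0 0 0 0 1;0.469 0.135 0 0 0 0 1"

```text
time: 46.0
tool_pos: [0.5596, 0.1447, 0.2478]
tcp_rot: [2.219, 2.223, 0.0]
contact_force: [1.1, -0.9, 0.1]
width: 0.0852
```

Request:
apply_moves --moves "0.469 0.135 0 0 0 0 1;0.469 0.135 0 0 0 0 1;0.469 0.135 0 0 0 0 1;0 0 0 0 0 0 1;0 0 0 0 0 0 1"

```text
time: 46.5
tool_pos: [0.5994, 0.2846, 0.2466]
tcp_rot: [-2.217, -2.226, 0.003]
contact_force: [-1.1, -0.8, -0.1]
width: 0.0854
```

Run:
```python
from h import *
go(.6035,.284,.0515,np.radians(90))
s=read_camera("scene");save("s1.png",s["img"],(140,100,480,320),2.3)
```

```text
tcp [0.5994 0.2846 0.2466] yaw(toolx) 1.5746 tilt 0.0017 w 0.0854
shift units [-0.004  0.044  1.951]
turn units [-0.0008  0.0007  0.0024]
```

View pics/s1.png

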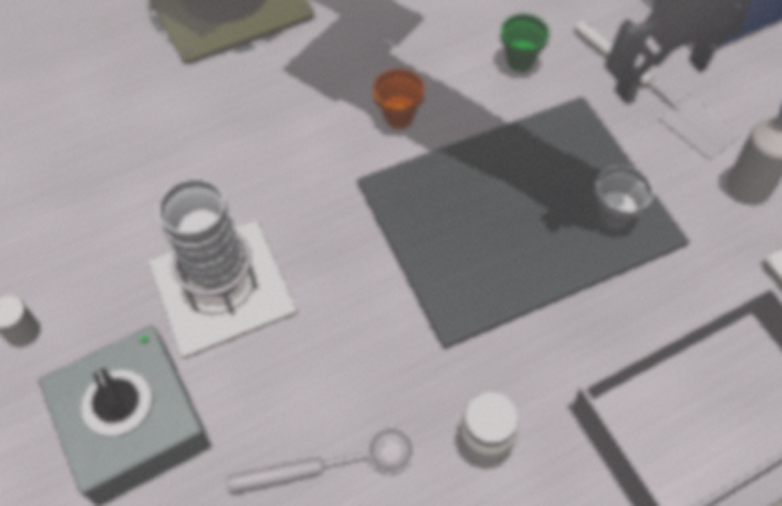

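Five cups are nested, and the last is unmoved at (622,195).

Request:
apply_moves --moves "0 0.03 0.4 0 0 0 1;0 0 0.4 0 0 0 1;0 0 0.4 0 0 0 1;0 0 0.1 0 0 0 1;0 0 0 0 0 0 1"

```text
time: 47.05
tool_pos: [0.6012, 0.2814, 0.1166]
tcp_rot: [-2.221, -2.22, 0.006]
contact_force: [-0.4, -0.8, 1.5]
width: 0.0852
```

Request:
apply_moves --moves "0 0 0 0 0 0 1;0 0 0 0 0 0 1"

```text
time: 47.25
tool_pos: [0.6045, 0.2839, 0.1208]
tcp_rot: [2.219, 2.221, 0.007]
contact_force: [-0.0, -0.1, -1.0]
width: 0.0852
```

Run:
```python
from h import *
go(.604,.284,.0515,np.radians(90));print(sense()["contact_force"])
s=read_camera("scene");save("s3.png",s["img"],(345,110,465,205),6.5)
```

```text
tcp [0.6045 0.2839 0.1208] yaw(toolx) 1.5719 tilt 0.005 w 0.0852
shift units [-0.    -0.008  0.692]
turn units [ 0.0029 -0.0013  0.0007]
[-0.03993765 -0.06153432 -1.04291854]
```

View pics/s3.png

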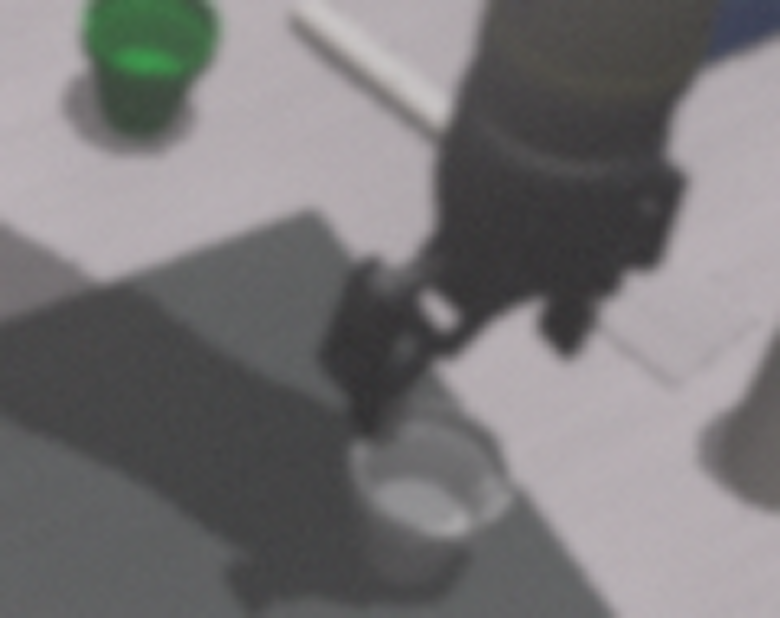

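Request:
apply_moves --moves "0 0 0.3 0 0 0 1;0 0 0.3 0 0 0 1;0 0 0.08 0 0 0 1;0 0 0 0 0 0 1;0 0 0 0 0 0 1"

```text
time: 47.8
tool_pos: [0.6038, 0.284, 0.0514]
tcp_rot: [2.219, 2.223, 0.004]
contact_force: [0.2, 0.4, 0.7]
width: 0.0851
```

Request:
apply_moves --moves "0 0 0 0 0 0 1;0 0 0 0 0 0 1"

```text
time: 48.0
tool_pos: [0.6038, 0.284, 0.0514]
tcp_rot: [2.219, 2.223, 0.004]
contact_force: [0.8, -0.3, -0.6]
width: 0.0854
```

Run:
```python
from h import *
go(.604,.284,.0515,np.radians(90));print(sense()["contact_force"])
s=read_camera("scene");save("s4.png",s["img"],(345,110,465,205),6.5)
```

```text
tcp [0.6038 0.284  0.0514] yaw(toolx) 1.5724 tilt 0.0029 w 0.0854
shift units [ 0.     0.002 -0.001]
turn units [ 0.0017 -0.0008  0.001 ]
[ 0.84709651 -0.30609463 -0.55193436]
```

View pics/s4.png

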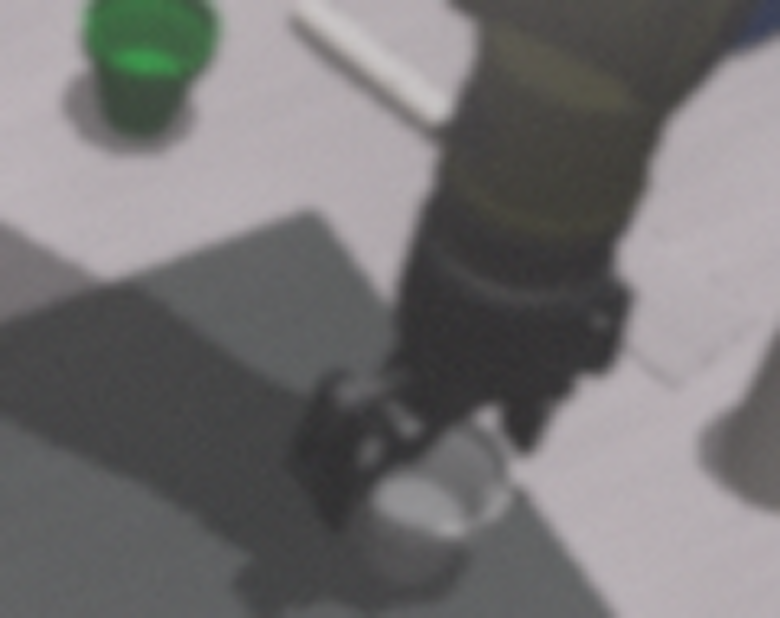

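Request:
apply_moves --moves "0 0 0 0 0 0 0;0 0 0 0 0 0 0;0 0 0 0 0 0 0;0 0 0 0 0 0 0;0 0 0 0 0 0 0"

```text
time: 48.55
tool_pos: [0.6034, 0.2839, 0.0513]
tcp_rot: [2.219, 2.223, 0.003]
contact_force: [-0.6, -0.7, 5.6]
width: 0.0665
```

Request:
apply_moves --moves "0 0 0 0 0 0 0;0 0 0 0 0 0 0"

```text
time: 48.75
tool_pos: [0.6034, 0.2839, 0.0513]
tcp_rot: [2.219, 2.223, 0.003]
contact_force: [-0.8, 0.8, 5.7]
width: 0.0668
```

Request:
apply_moves --moves "0 0 -0.2 0 0 0 0;0 0 -0.4 0 0 0 0;0 0 -0.5 0 0 0 0;0 0 -0.5 0 0 0 0;0 0 -0.4 0 0 0 0"

```text
time: 49.25
tool_pos: [0.6029, 0.2835, 0.2529]
tcp_rot: [2.219, 2.223, 0.003]
contact_force: [1.3, 0.1, -2.3]
width: 0.0665
```

Request:
apply_moves --moves "0 0 0 0 0 0 0;0 0 0 0 0 0 0"

```text
time: 49.45
tool_pos: [0.6032, 0.2837, 0.2508]
tcp_rot: [2.219, 2.223, 0.004]
contact_force: [-0.7, -0.8, -1.8]
width: 0.0665
```

Request:
apply_moves --moves "-0.469 -0.137 0 0 0 0 0;-0.469 -0.137 0 0 0 0 0;-0.469 -0.137 0 0 0 0 0;-0.469 -0.137 0 0 0 0 0;-0.469 -0.137 0 0 0 0 0"

```text
time: 49.95
tool_pos: [0.532, 0.0471, 0.247]
tcp_rot: [-2.217, -2.222, 0.006]
contact_force: [0.5, 0.0, -0.2]
width: 0.0666
```

Request:
apply_moves --moves "-0.469 -0.137 0 0 0 0 0;-0.469 -0.137 0 0 0 0 0;-0.469 -0.137 0 0 0 0 0;-0.469 -0.137 0 0 0 0 0;-0.469 -0.137 0 0 0 0 0"

```text
time: 50.45
tool_pos: [0.4639, -0.1869, 0.2473]
tcp_rot: [-2.216, -2.22, 0.003]
contact_force: [1.2, -0.3, -0.9]
width: 0.067
```

Request:
apply_moves --moves "0 0 0.15 0 0 0 0;0 0 0.15 0 0 0 0;0 0 0 0 0 0 0;0 0 0 0 0 0 0;0 0 0 0 0 0 0"

```text
time: 50.95
tool_pos: [0.4664, -0.1853, 0.2196]
tcp_rot: [-2.218, -2.224, 0.0]
contact_force: [0.1, -0.1, -0.9]
width: 0.0667
```

Run:
```python
from h import *
go(.466,-.1858,.1813,np.radians(90));print(sense()["contact_force"])
s=read_camera("scene");save("s5.png",s["img"],(180,120,300,260),5)
```

```text
tcp [ 0.4664 -0.1853  0.2196] yaw(toolx) 1.5732 tilt 0.0006 w 0.0667
shift units [-0.005 -0.004  0.383]
turn units [-0.0004 -0.0001  0.0015]
[ 0.11406208 -0.09301576 -0.92687748]
```

View pics/s5.png

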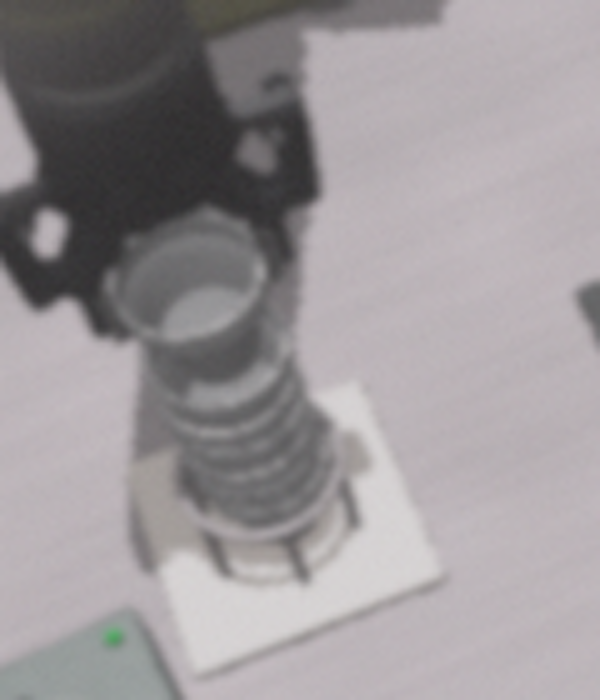

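Request:
apply_moves --moves "0 0 0.2 0 0 0 0;0 0 0.14 0 0 0 0;0 0 0.03 0 0 0 0;0 0 0.01 0 0 0 0;0 0 0 0 0 0 0"

```text
time: 51.5
tool_pos: [0.467, -0.1858, 0.1825]
tcp_rot: [2.218, 2.223, 0.001]
contact_force: [0.3, -0.2, -1.7]
width: 0.0669
```

Request:
apply_moves --moves "0 0 0 0 0 0 0;0 0 0 0 0 0 0;0 0 0 0 0 0 0"

```text
time: 51.8
tool_pos: [0.4667, -0.1859, 0.1822]
tcp_rot: [2.219, 2.223, 0.001]
contact_force: [0.0, 0.3, -1.5]
width: 0.0665
```

Request:
apply_moves --moves "0 0 0.01 0 0 0 0;0 0 0 0 0 0 0;0 0 0 0 0 0 1;0 0 0 0 0 0 1;0 0 0 0 0 0 1"

```text
time: 52.3
tool_pos: [0.4663, -0.1857, 0.1807]
tcp_rot: [-2.22, -2.223, 0.0]
contact_force: [-0.5, -0.6, 0.4]
width: 0.0849
```

Request:
apply_moves --moves "0 0 0 0 0 0 1;0 0 -0.2 0 0 0 1;0 0 -0.4 0 0 0 1;0 0 -0.3 0 0 0 1;0.2 -0.3 0 0 0 0 1"

```text
time: 52.8
tool_pos: [0.4423, -0.1685, 0.2751]
tcp_rot: [2.213, 2.214, 0.007]
contact_force: [-1.1, -0.6, -1.3]
width: 0.0856
```

Request:
apply_moves --moves "0.4 -0.2 0 0 0 0 1;0.4 -0.2 0 0 0 0 1;0.4 0 0 0 0 0 1;0.4 0 0 0 0 0 1;0 0 0 0 0 0 1"

```text
time: 53.3
tool_pos: [0.3956, -0.0023, 0.271]
tcp_rot: [-2.212, -2.23, -0.002]
contact_force: [0.5, -0.3, 0.4]
width: 0.0855
```

Request:
apply_moves --moves "0 0 0 0 0 0 1;0 0 0 0 0 0 1;0 0 0 0 0 0 1"

```text
time: 53.6
tool_pos: [0.3962, -0.0069, 0.2707]
tcp_rot: [2.222, 2.221, -0.001]
contact_force: [-0.1, 0.2, 1.1]
width: 0.0856
```

Run:
```python
from h import *
go(.466,-.1858,.1813,np.radians(90))
s=read_camera("scene");save("z1.png",s["img"])
save("z2.png",s["img"],(140,170,290,330),3.7)
t=read_camera("top");save("z3.png",t["img"])
# expected top rim
for i in range(7): print(i,(proj(s,[.467,-.185,.074+.022*i])-[140,170])*3.7)
```

```text
tcp [ 0.3962 -0.0069  0.2707] yaw(toolx) 1.5703 tilt 0.0003 w 0.0856
shift units [-1.788  0.699  0.894]
turn units [-0.0001  0.0002 -0.0003]
0 [340.17303446 158.72313413]
1 [333.98892431 142.71598602]
2 [327.56005964 126.07137031]
3 [320.87170492 108.75065969]
4 [313.90792529  90.71206137]
5 [306.65146293  71.91028827]
6 [299.08359785  52.29618865]
```

View pics/z1.png

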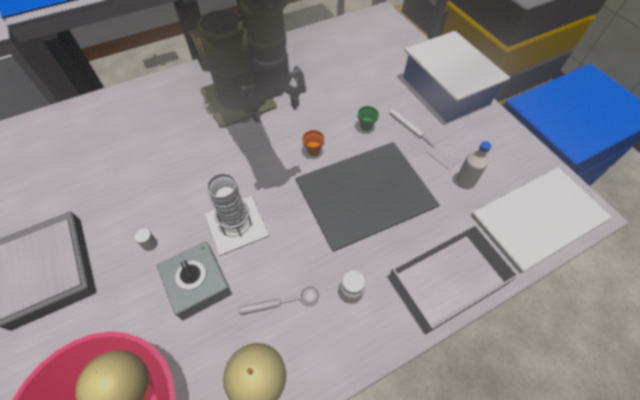

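View pics/z2.png

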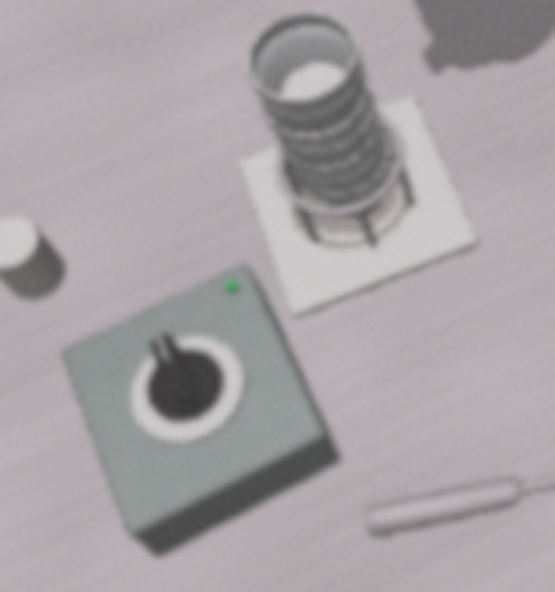

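View pics/z3.png

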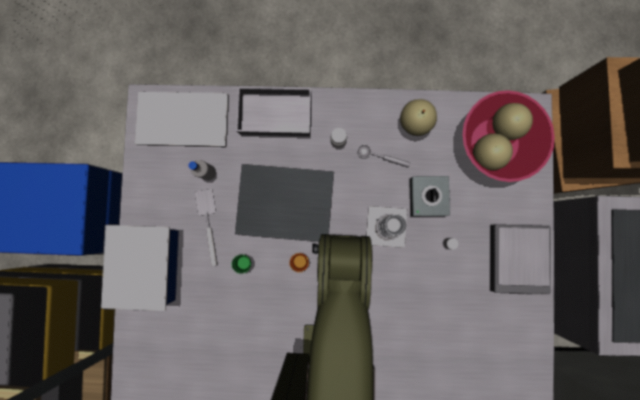

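Run:
```python
from h import *
s=read_camera("scene");t=read_camera("top")
print(cast(s,(140+306/3.7,170+57.5/3.7),.206)[:2])
g=t["img"].max(2)
m=(g>150)[214:240,378:412].astype(np.uint8);n,l,st,ce=cv2.connectedComponentsWithStats(m)
for k in range(1,n):
  if st[k][4]>20: print(st[k],cast(t,ce[k]+[378,214],.164)[:2])
save("y1.png",s["img"],(195,165,265,245),7);save("y2.png",t["img"],(360,200,420,255),9)
```

```text
[ 0.4726689  -0.18257456]
[10  6 11 11 92] [ 0.46496665 -0.18538675]
[17 19 10  7 35] [ 0.42597992 -0.21011015]
```

View pics/y1.png

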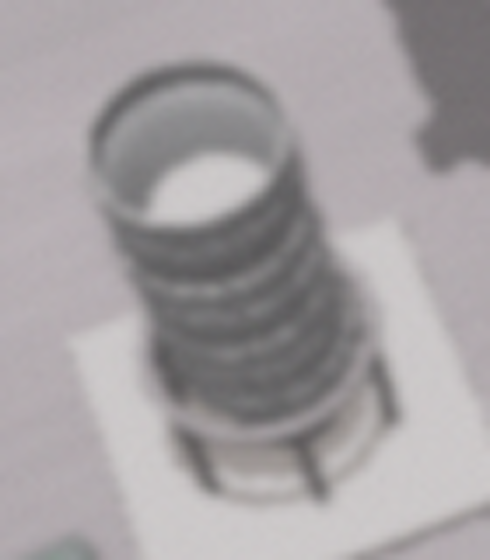

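View pics/y2.png

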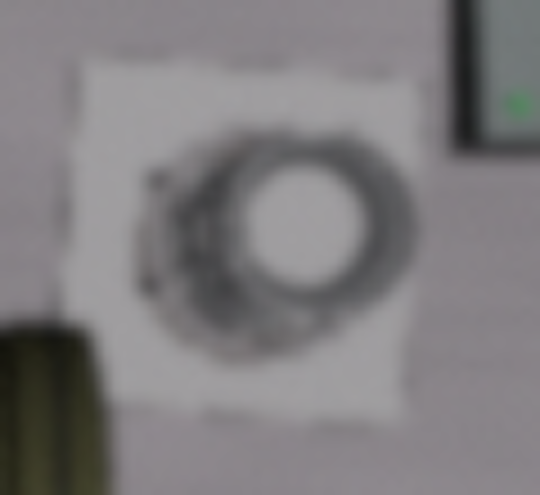

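```bash
python3 -c "
from plant import finish_job
print(finish_job())"
```

```text
the job is handed in; nothing more can be done
None
```

I turned the dial anticlockwise to its off stop, then nested all six metal cups one by one into the base cup in the cage. I handed the job in at about 54 s; it returned no verdict.

**Dial:** The pads slipped about 24° on the bar when it first met the stop. I re-gripped it and pressed it against the stop again. The torque rose to about 3 N m against 0.05 N m of friction, so I take it to be at off. I eased it to about 0.5 N m before letting go, and the later pictures show the bar where I left it.

**Stack:** All six cups are in one upright stack in the cage.
- **Height:** Each cup came home within about 1 mm of the expected height.
- **Sideways:** In each camera view the top cup sits about 4–5 mm from where I measured the base cup. That is a lean of roughly 0.03 rad.

**Rest of the bench:** By eye in the last pictures, nothing else had moved, including the green and orange look-alikes. The gripper stood clear of everything.

**Disagreement:** The two cameras differed by 4–7 mm in x, so I used values between them. The dial's contact position and the cup fits bore this out.

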